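# Pack sample cassettes with separator sheets and lock the carrier

### The arm

A 6-joint arm with a two-finger parallel gripper is mounted at the origin on the work surface. World frame = base frame: x ahead of the robot, y to its left, z up, the work surface at z = 0. Lengths are in mm, angles in rad, forces in N, time in s.
With the tool pointing down it reaches from about 275 to 875 mm from the base axis. Payload 12.5 kg.
Tool frame: the origin (TCP) lies at the very end of the fingers, on their centre line; the grasp point (between the pads) lies arm.grasp_offset behind it (arm.grasp_offset is the distance from the TCP to the grasp point, in mm); z points along the fingers, y is the line along which they close (so a half turn about z gives the same grasp; the last joint's range is limited). The gripper opens to 85 mm and grips with 20 to 120 N. Pads are 22 mm wide; open, the fingers measure 114 mm over their backs; the gripper's body (76 mm by 85 mm) begins 54 mm behind the grasp point. The pads swing forward as they close: fully open they stand 13 mm farther back than shut.
Start: joints at [-0.085, 0.351, 1.652, -0, 1.139, -0.085], TCP at [549.986, 0.027, 231.29] pointing down, gripper open.
Joint ranges: [-2.75, 2.75], [-0.79, 2.1], [0.01, 2.65], [-1.57, 4.71], [0.07, 3.14], [-2.87, 2.87]. Speed limits (rad/s): [2.22, 2.22, 2.79, 3.14, 3.14, 3.14].

### API

Orientations are given as a rotation vector (axis times angle).
In Python, from plant import sensors, optics, job, arm gives the robot as it stands.
- The arm moves only by the tool play_rows, never from a script. Its argument "rows" is text: rows parted by semicolons, each of 5 numbers parted by spaces: the shift along the world's x, y, z scaled (see below), then the turn about the world's z scaled (see below), then the opening, from 0 (shut) to 1 (fully open). In form: dx dy dz yaw fingers; .... A call has 1 to 12 rows; each row shifts and turns the commanded pose from where the row before left it; what a row does not reach is not made up. The controller multiplies each number of a shift by 0.025 m and each number of a turn by 4 degrees. A row lasts 1/12 s, in which the tool goes at most 41.7 mm and 7.16 degrees, less where a joint would pass 70% of its speed; a pose out of reach is approached as far as the arm can. A call with a number of a shift or a turn outside -1 to 1 is refused whole. A call with a gripper value outside its range is refused whole. The fingers move at their own pace and stop on an object; "newtons" is the grip in N (left out, the last holds). Time passes only in rows, so rows that do not move let the fingers close. It gives the time, the measured TCP pose, the force, the opening and the grip force at its end, in the units of the state.
- sensors.observe(): the state, without advancing time (a new reading comes with each control period).
- optics.grab_frame(name): name is "scene" or "side" or "wrist"; returns (picture, depth): 480x640x3 uint8, red, green, blue; 480x640 float32, mm along the optical axis (not along the pixel's ray), 0 where there is no reading.
- optics.get_calibration(name): a dict with "mtx" (3x3 intrinsics, pixels), "pose" (4x4, takes a point from camera to world coordinates). Camera axes: x right, y up, looking along -z (the intrinsics and any distortion apply to the point x, -y, -z); pixel columns grow to the right and rows downward; lengths in mm; the calibration is good to about 2 mm. A picture is of the moment at which its call begins: read the wrist's pose just before it. get_calibration takes no time and is no camera call; for the wrist camera it gives the pose at the moment of the call.
- job.close_job(): hands the job in; it is judged then, once.
The state is a dict: "time": time; "joint_pos": joint angles; "qd": joint speeds; "effort": joint torques, N m; "tool_pos": TCP position; "tool_rot": TCP orientation; "wrist_force": force on the tool from outside, world axes, zero at the start; "torque": the same for the moment, N m; "opening": finger opening in mm; "finger_force": force on a finger pad.
Only numpy, scipy, OpenCV 4.12 (cv2) and the standard library are available. Lean on these libraries where they do the work, as an engineer would, in place of code of your own. Each camera call takes 0.05 s, during which the arm holds its last target. There are 200 camera calls.

### The job

Pack every loose sample cassette into the carrier, stacked flat, wells up, on the one already there with one separator sheet between each two cassettes; a spare sheet stays on the bench, clear of the carrier. Then set the loose cover on the carrier's rim so that it sits level with its notches round the two eyelets, and lock it by pushing the T-rod through both eyelets until its tip sticks out at least a centimetre beyond the far one. Leave the other things on the bench where they are.

Things in the scene. Friction and masses are not known exactly. Their poses are not given: they have to be found in the camera images.
- carrier: Aluminium cassette carrier, fixed; origin at the centre of its underside. Base 108 (x) by 66 mm (y), floor 8 mm up. 8 mm end walls, inner faces at x = +-36 mm, 62 mm wide, and four corner posts (x = +-27 to +-36 mm, y = +-25.5 to +-31 mm) leave 72 by 51 mm for the stack; the long sides are open for fingers over 54 mm. A full stack of 4 cassettes and 3 sheets ends 4 mm below the rim.
- carrier_rim (a point): Centre of the carrier's rim (tops of end walls and posts), 90 mm above the bench; axes as the carrier's. The seated cover's underside centre comes here.
- eyelet_a (a point): Eyelet on the carrier's -x end wall (x = -40 mm, y = 0): a hoop of 7 mm round bar, opening 15 mm wide (y) and, with the cover on, 16 mm high. This point is the opening's middle, 16 mm above the rim, 8 mm above the cover's top; the hoop's top is 31 mm above the rim. The way through is along x.
- eyelet_b (a point): The same eyelet on the +x end wall (x = +40 mm, y = 0); both lie on one line along the carrier's x.
- cassette0: The bottom cassette, already lying on the carrier's floor: the same as the others, 64 x 40 x 15 mm, origin at the centre of its underside, x along the carrier's x. Leave it there.
- cassette1: A flat white plastic sample cassette with six grey wells: 64 mm along its x, 40 mm along y, 15 mm thick; origin at the centre of its underside. About 60 g. Starts lying flat on the bench; there are two or three of these loose ones, wells up.
- cassette2: A flat white plastic sample cassette with six grey wells: 64 mm along its x, 40 mm along y, 15 mm thick; origin at the centre of its underside. About 60 g. Starts lying flat on the bench; there are two or three of these loose ones, wells up.
- cassette3: A flat white plastic sample cassette with six grey wells: 64 mm along its x, 40 mm along y, 15 mm thick; origin at the centre of its underside. About 60 g. Starts lying flat on the bench; there are two or three of these loose ones, wells up.
- sheet1: A plain stiff white plastic separator sheet, 64 mm along its x, 44 mm along y, 6 mm thick, 20 g; origin at the centre of its underside. Starts lying flat on the bench. There are always three; use one between each two cassettes, a spare one stays on the bench.
- sheet2: A plain stiff white plastic separator sheet, 64 mm along its x, 44 mm along y, 6 mm thick, 20 g; origin at the centre of its underside. Starts lying flat on the bench. There are always three; use one between each two cassettes, a spare one stays on the bench.
- sheet3: A plain stiff white plastic separator sheet, 64 mm along its x, 44 mm along y, 6 mm thick, 20 g; origin at the centre of its underside. Starts lying flat on the bench. There are always three; use one between each two cassettes, a spare one stays on the bench.
- cover: Loose aluminium cover plate, 92 (x) by 56 (y) by 8 mm thick, about 100 g, origin at the centre of its underside. Each x end has a notch 36 mm wide and 13 mm deep that goes round an eyelet's foot with about 3 mm of play; its four corner tabs rest on the end walls. It fits either way round, x along the carrier's x. Starts flat on the bench; grip by its long edges.
- rod: Steel T-shaped locking rod, 100 g, lying on the bench: 10 mm round shaft along x, round tip at x = +80 mm, cross-bar 34 mm long (y) at x = -75 to -85 mm that cannot pass an eyelet; origin on the shaft's underside (axis at z = 5 mm). Tip starts pointing roughly along the carrier's +x. It may go in from either end; in place it lies on the cover.
- rod_tip (a point): The end of the rod's round tip, on the shaft axis (x = +80 mm of the rod).
- rod_neck (a point): The point on the rod's shaft axis where the cross-bar begins (x = -75 mm of the rod).
- vial: Bystander: small jar with a cap, 26 mm in diameter, 42 mm high, origin under its centre.
- tape_roll: Bystander: yellow tape roll lying flat, 52 mm in diameter, 18 mm high.
- marker: Bystander: black marker pen lying on the bench, 130 mm long, 12 mm thick, at the far side.
- dish: Bystander: round glass dish with lid lying flat, 56 mm in diameter, 14 mm high.
- stopper: Bystander: small rubber stopper, 22 mm in diameter, 18 mm high, standing among the sheets and cassettes.

How it is judged (in metres and radians):
On the way, in this order (a step that is already met when the one before it is completed fails the run):
1. every loose cassette is stacked flat in the carrier with one sheet under each (x of cassette0 in the frame of carrier between -0.007 and 0.007 m and y of cassette0 in the frame of carrier between -0.007 and 0.007 m and angle between each of cassette0, cassette1, cassette2, cassette3's own z axis and vertical below 0.06 rad and z of cassette0 in the frame of carrier between 0.006 and 0.01 m and x of cassette1 in the frame of carrier between -0.007 and 0.007 m and y of cassette1 in the frame of carrier between -0.0075 and 0.0075 m and (z of cassette1 in the frame of carrier between 0.027 and 0.031 m or z of cassette1 in the frame of carrier between 0.048 and 0.052 m or z of cassette1 in the frame of carrier between 0.069 and 0.073 m) and angle between the x axis of each of cassette1, cassette2, cassette3 and the x axis of carrier, either way round below 0.2 rad and x of cassette2 in the frame of carrier between -0.007 and 0.007 m and y of cassette2 in the frame of carrier between -0.0075 and 0.0075 m and (z of cassette2 in the frame of carrier between 0.027 and 0.031 m or z of cassette2 in the frame of carrier between 0.048 and 0.052 m or z of cassette2 in the frame of carrier between 0.069 and 0.073 m) and x of cassette3 in the frame of carrier between -0.007 and 0.007 m and y of cassette3 in the frame of carrier between -0.0075 and 0.0075 m and (z of cassette3 in the frame of carrier between 0.027 and 0.031 m or z of cassette3 in the frame of carrier between 0.048 and 0.052 m or z of cassette3 in the frame of carrier between 0.069 and 0.073 m) and (horizontal distance between sheet1 and carrier above 0.09 m or (x of sheet1 in the frame of carrier between -0.007 and 0.007 m and y of sheet1 in the frame of carrier between -0.0075 and 0.0075 m and angle between sheet1's own z axis and vertical below 0.06 rad and (z of sheet1 in the frame of carrier between 0.021 and 0.025 m or z of sheet1 in the frame of carrier between 0.042 and 0.046 m or z of sheet1 in the frame of carrier between 0.063 and 0.067 m))) and (horizontal distance between sheet2 and carrier above 0.09 m or (x of sheet2 in the frame of carrier between -0.007 and 0.007 m and y of sheet2 in the frame of carrier between -0.0075 and 0.0075 m and angle between sheet2's own z axis and vertical below 0.06 rad and (z of sheet2 in the frame of carrier between 0.021 and 0.025 m or z of sheet2 in the frame of carrier between 0.042 and 0.046 m or z of sheet2 in the frame of carrier between 0.063 and 0.067 m))) and (horizontal distance between sheet3 and carrier above 0.09 m or (x of sheet3 in the frame of carrier between -0.007 and 0.007 m and y of sheet3 in the frame of carrier between -0.0075 and 0.0075 m and angle between sheet3's own z axis and vertical below 0.06 rad and (z of sheet3 in the frame of carrier between 0.021 and 0.025 m or z of sheet3 in the frame of carrier between 0.042 and 0.046 m or z of sheet3 in the frame of carrier between 0.063 and 0.067 m)))), for 0.2 s.
2. the cover sits level on the rim (x of cover in the frame of carrier between -0.006 and 0.006 m and y of cover in the frame of carrier between -0.006 and 0.006 m and angle between cover's own z axis and vertical below 0.03 rad and z of cover in the frame of carrier between 0.088 and 0.092 m), for 0.2 s.
3. the rod is through both eyelets (((x of rod_neck in the frame of carrier below -0.04 m and x of rod_tip in the frame of carrier above 0.05 m) or (x of rod_neck in the frame of carrier above 0.04 m and x of rod_tip in the frame of carrier below -0.05 m)) and y of rod_tip in the frame of carrier between -0.02 and 0.02 m and z of rod_tip in the frame of carrier between 0.092 and 0.122 m and y of rod_neck in the frame of carrier between -0.02 and 0.02 m and z of rod_neck in the frame of carrier between 0.092 and 0.122 m and angle between the x axis of rod and the x axis of carrier, either way round below 0.15 rad), for 0.2 s.
At the end, for the whole second after the job is handed in: Cassettes flat in the carrier (within 7 mm), each on a single sheet (heights within 2 mm); spare sheet over 90 mm from its centre; cover within 6 mm of centre, 2 mm of the rim, tilt under 0.03 rad; rod through both eyelets, tip over 50 mm past the middle; all at rest, released (all of step 1 and all of step 2 and all of step 3 and linear speed of each of cassette1, cassette2, cassette3, cover, rod below 0.02 m/s); the robot touches nothing.
It fails at once if the vial is knocked away (distance of vial from where it was at the start of the episode above 0.03 m).
It fails at once if the tape roll is knocked away (distance of tape_roll from where it was at the start of the episode above 0.03 m).
It fails at once if the marker is knocked away (distance of marker from where it was at the start of the episode above 0.05 m).
It fails at once if the dish is knocked away (distance of dish from where it was at the start of the episode above 0.03 m).
It fails at once if the stopper is knocked away (distance of stopper from where it was at the start of the episode above 0.03 m).
Of cassette1, cassette2, cassette3 only 2 to 3 are there at a start; the rules pass over those that are not, and their reading is None.
At some moment in a run one of cassette1, cassette2, cassette3, cover, rod may be knocked a few centimetres aside while the robot is not near it.
It also fails if it takes over 210 s, if anything falls off the work surface, if the arm or the gripper's body presses on something with over 40 N, if the wrist force passes 120 N, or if a joint passes its speed limit or range.

## Working session

There is one attempt and no reset: what is moved stays moved. The work goes in short steps, Python scripts to look and compute and a tool call to move; the robot and the scene stay as the last step left them, time stands still between calls to the robot, and variables do not carry over. Pictures are saved under pics/ and viewed, at most 14 in all, crops included, and the job is handed in when it is done.

Besides the shell and the picture viewer there is one more tool, called after "Emit:" in YAML: its name, and indented under it one key for each argument. play_rows: Moves the arm, as the interface text tells. Its arguments: {"type":"object","properties":{"rows":{"type":"string"},"newtons":{"type":"number"}},"required":["rows"]}

```bash
mkdir -p pics; ls; python3 - <<'E'
from plant import sensors, optics, job, arm
import cv2,numpy as np
print(sensors.observe(), arm.grasp_offset)
for n in ("scene","side","wrist"):
    c=optics.get_calibration(n); print(n,np.round(c["mtx"],1).tolist(),np.round(c["pose"],3).tolist(),c.keys())
    p,d=optics.grab_frame(n); cv2.imwrite(f"pics/{n}0.png",p[:,:,::-1]); np.save(f"pics/{n}0.npy",d)
E
```

```text
pics
{'time': 0.0, 'joint_pos': array([-8.45737145e-02,  3.51238755e-01,  1.65240821e+00,  1.86103996e-05,
        1.13907520e+00, -8.46062339e-02]), 'qd': array([ 0.00100953, -0.00035913, -0.00130778,  0.00093461,  0.00086812,
       -0.0009375 ]), 'effort': array([ 1.33101348e-03, -5.06107914e+01, -2.91406649e+01,  6.01447425e-06,
        4.57781483e-03,  4.96419239e-05]), 'tool_pos': array([5.49683831e+02, 7.13294965e-02, 2.30763069e+02]), 'tool_rot': array([-2.22079572e+00, -2.22085062e+00,  1.12348774e-03]), 'wrist_force': array([-0.79362052,  0.49989549,  0.44917708]), 'torque': array([-0.00065461, -0.04523174, -0.02138537]), 'finger_force': 0.0, 'opening': 85.24637086562741} 18.700000000000003
scene [[584.3, 0.0, 312.2], [0.0, 584.3, 229.9], [0.0, 0.0, 1.0]] [[-0.03, -0.572, 0.819, 1464.891], [1.0, -0.012, 0.028, 19.747], [-0.006, 0.82, 0.573, 684.612], [0.0, 0.0, 0.0, 1.0]] dict_keys(['mtx', 'pose'])
side [[604.6, 0.0, 322.4], [0.0, 604.6, 241.6], [0.0, 0.0, 1.0]] [[-0.942, 0.248, -0.225, 314.471], [-0.335, -0.735, 0.59, 628.671], [-0.019, 0.631, 0.776, 941.817], [0.0, 0.0, 0.0, 1.0]] dict_keys(['mtx', 'pose'])
wrist [[382.4, 0.0, 317.8], [0.0, 382.4, 238.1], [0.0, 0.0, 1.0]] [[1.0, -0.001, 0.002, 549.805], [0.001, 0.962, 0.272, 68.55], [-0.002, -0.272, 0.962, 373.274], [0.0, 0.0, 0.0, 1.0]] dict_keys(['mtx', 'pose'])
```

View pics/scene0.png

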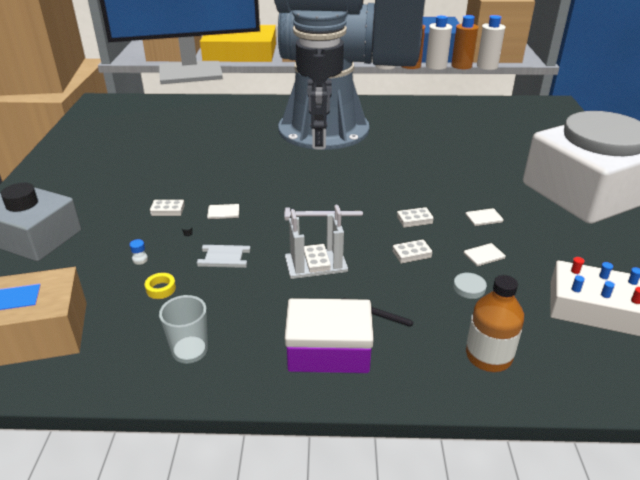

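View pics/side0.png

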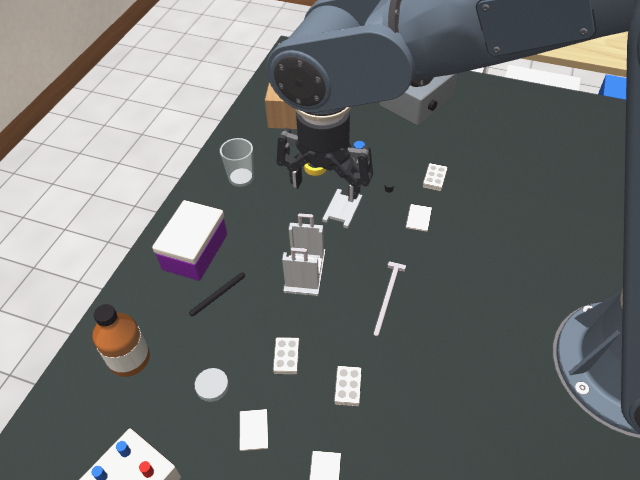

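The scene picture shows the carrier at (318,245). There are three cassettes at (167,207), (415,216) and (412,251), and three sheets at (223,211), (485,216) and (485,254). The cover is at (224,256). The rod runs from (290,213) to (360,213), partly behind the carrier. The stopper is at (187,230). The side view agrees with all of this.

```bash
cat > h.py <<'E'
from plant import sensors, optics, job, arm
import cv2, numpy as np
def shot(n):
    c=optics.get_calibration(n); p,d=optics.grab_frame(n); return p,d,c
def cloud(d,c):
    K=c["mtx"];P=c["pose"];v,u=np.mgrid[0:480,0:640]
    X=np.stack([(u-K[0,2])/K[0,0]*d,-(v-K[1,2])/K[1,1]*d,-d],-1)
    return X@P[:3,:3].T+P[:3,3]
def ray(uv,c,z):
    K=c["mtx"];P=c["pose"];uv=np.atleast_2d(uv).astype(float)
    r=np.c_[(uv[:,0]-K[0,2])/K[0,0],-(uv[:,1]-K[1,2])/K[1,1],-np.ones(len(uv))]@P[:3,:3].T
    return (P[:3,3]+r*((z-P[2,3])/r[:,2:]))[:,:2]
def proj(X,c):
    K=c["mtx"];P=c["pose"];q=(np.atleast_2d(X)-P[:3,3])@P[:3,:3]
    return np.c_[K[0,0]*q[:,0]/-q[:,2]+K[0,2],K[1,1]*-q[:,1]/-q[:,2]+K[1,2]]
def norm(r):
    (x,y),(w,h),a=r
    if w<h: w,h,a=h,w,a+90
    # yaw of long axis relative to world y, deg
    a=(a-90+90)%180-90
    return np.round([x,y,w,h,a],1)
def blobs(n,ref=None,thr=110,amin=60,roi=None,show=True):
    """bright blobs; world minAreaRect of the top points via depth height, plus median top z"""
    p,d,c=shot(n) if ref is None else ref
    W=cloud(d,c); m=((p.min(2)>thr)&(d>0)&(W[...,2]>-10)&(W[...,2]<140)&(W[...,0]>270)&(W[...,0]<800)&(abs(W[...,1])<480)).astype(np.uint8)
    k,l,s,ce=cv2.connectedComponentsWithStats(m)
    out=[]
    for i in range(1,k):
        if s[i,4]<amin: continue
        q=l==i; z=np.percentile(W[q][:,2],80)
        t=0+np.argwhere(q)[:,::-1]
        out.append((ce[i].round(0),s[i,4],round(z,1),t,q))
    return out,W,p,d,c
E
python3 - <<'E'
from h import *
for n in ("scene","side"):
    p=cv2.imread(f"pics/{n}0.png")[:,:,::-1];d=np.load(f"pics/{n}0.npy");c=optics.get_calibration(n)
    o,W,*_=blobs(n,(p,d,c))
    print(n,'table z',np.percentile(W[230:240,560:580 if n=="scene" else 560][...,2],[5,50,95]) if n=="scene" else '')
    for ce,A,z,t,q in o:
        top=6 if z<9 else 15
        r=norm(cv2.minAreaRect(ray(t,c,top).astype(np.float32)))
        w=W[q]; w=w[abs(w[:,2]-z)<4]
        r2=norm(cv2.minAreaRect(w[:,:2].astype(np.float32)))
        print(ce,A,'z',z,'ray',r,'cloud',r2)
    
E
```

```text
scene table z [-1.59018335  0.52790915  2.75685978]
[535. 159.] 723 z 111.4 ray [183.9 521.3 307.1  34.3  69.5] cloud [309.9 471.9  46.8   6.9 -67.1]
[166. 207.] 536 z 15.9 ray [ 427.2 -325.6   70.4   63.     1.2] cloud [ 419.5 -327.1   65.6   43.6    0. ]
[223. 211.] 462 z 7.1 ray [ 425.8 -205.5   67.7   57.4    5.6] cloud [ 420.2 -206.2   63.5   56.1    7.7]
[317. 245.] 2908 z 73.7 ray [531.6  15.4 241.7 163.7 -85.3] cloud [597.7  -3.2  88.4  67.4  12.8]
[415. 217.] 553 z 15.9 ray [452.9 198.7  72.5  63.4  13.3] cloud [444.5 199.6  65.1  47.2  15.4]
[484. 216.] 480 z 7.2 ray [435.9 345.3  69.   55.4  14. ] cloud [433.4 345.4  67.   50.5  13.6]
[413. 250.] 662 z 16.0 ray [570.2 179.6  73.1  59.7  17.8] cloud [562.9 180.3  64.6  44.8  16.9]
[484. 254.] 596 z 7.2 ray [565.7 318.1  69.6  52.2  23.9] cloud [564.  318.8  68.1  47.8  26.7]
[224. 255.] 985 z 9.0 ray [ 593.1 -178.3   94.3   68.9   -0.9] cloud [ 579.9 -179.6   92.1   62.1   -1.1]
[139. 258.] 159 z 18.6 ray [ 605.3 -334.4   38.    27.5  -74.1] cloud [ 601.  -336.5   22.2   13.5   14.7]
[582. 297.] 2941 z 50.8 ray [686.4 463.3
[... 1243 characters left out ...]
.8 165.7  33.3   2. ]
[286. 355.] 869 z 16.7 ray [559.4 180.2  69.4  41.6  18.2] cloud [559.8 178.4  64.9  39.9  17.8]
[131. 360.] 307 z 64.3 ray [807.3 273.2  38.2  36.1  58.6] cloud [790.3 288.6  29.8   5.8 -30.3]
[348. 386.] 961 z 16.6 ray [441.7 199.3  69.4  41.2  14.2] cloud [441.9 196.8  65.8  39.9  14.4]
[211. 383.] 840 z 15.7 ray [658.2 269.6  56.7  54.7  39.3] cloud [658.6 269.3  54.9  54.3  66.1]
[253. 430.] 1122 z 7.7 ray [561.9 316.4  65.3  45.2  24.4] cloud [562.  316.5  65.2  45.2  23.5]
[132. 461.] 2304 z 51.7 ray [710.4 445.1 109.4 100.5  72.9] cloud [696.9 449.3 101.   92.6  72.5]
[325. 465.] 824 z 7.7 ray [434.4 333.3  44.8  44.  -75.5] cloud [434.  333.1  45.   43.9  14. ]
```

View pics/wrist0.png

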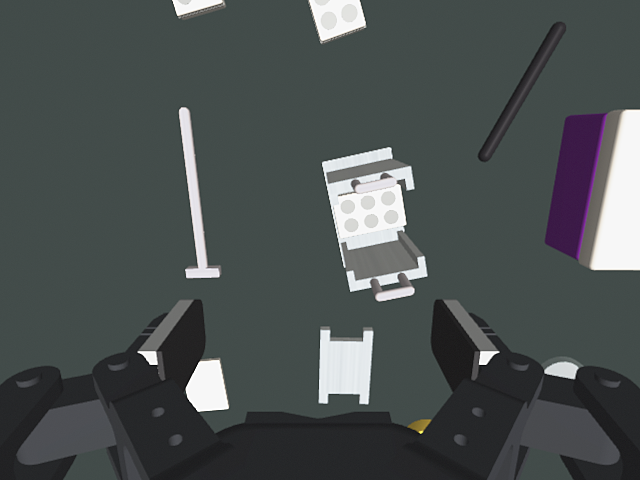

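The wrist picture shows the carrier at (375,225), tilted about 12° CCW. It also shows the rod at (195,190) and the cover at (345,365).

```bash
python3 - <<'E'
from h import *
for n in ("scene","side","wrist"):
    p=cv2.imread(f"pics/{n}0.png")[:,:,::-1];d=np.load(f"pics/{n}0.npy");c=optics.get_calibration(n)
    W=cloud(d,c); near=(p.min(2)>70)&(d>0)&(abs(W[...,0]-597)<75)&(abs(W[...,1]+4)<75)
    for lo,hi in ((86,94),(112,126),(20,27),(5,11)):
        q=(near&(W[...,2]>lo)&(W[...,2]<hi)).astype(np.uint8)
        w=W[q>0]
        if len(w)<15: continue
        if lo==86: # refine by rays onto z=90
            w=np.c_[ray(np.argwhere(q)[:,::-1],c,90),w[:,2]]
        if lo==20:
            w=np.c_[ray(np.argwhere(q)[:,::-1],c,23),w[:,2]]
        if lo==112:
            a,b=w[w[:,1]<-4],w[w[:,1]>-4]; 
            print(n,'eyelets',a.mean(0).round(1),b.mean(0).round(1),len(a),len(b),'yaw',np.degrees(np.arctan2(-(b-0).mean(0)[0]+a.mean(0)[0],b.mean(0)[1]-a.mean(0)[1])))
            continue
        print(n,lo,len(w),norm(cv2.minAreaRect(w[:,:2].astype(np.float32))),'z',np.median(w[:,2]).round(1))
n="wrist";p=cv2.imread(f"pics/{n}0.png")[:,:,::-1];d=np.load(f"pics/{n}0.npy");c=optics.get_calibration(n)
o,W,*_=blobs(n,(p,d,c))
for ce,A,z,t,q in o:
    w=W[q];w=w[abs(w[:,2]-z)<4]
    print(ce,A,z,norm(cv2.minAreaRect(ray(t,c,z).astype(np.float32))),norm(cv2.minAreaRect(w[:,:2].astype(np.float32))))
E
```

```text
scene 86 199 [599.4  -3.7  88.8  67.8  13.9] z 89.8
scene eyelets [609.3 -41.9 118.8] [592.5  36.2 118.7] 49 50 yaw 12.132459172129224
scene 20 556 [599.1  -5.3  87.5  73.   16.2] z 23.2
scene 5 422 [598.6  -2.9 108.4  67.4  11.2] z 8.1
side 86 357 [594.6  -4.3  93.1  62.8  12.3] z 89.8
side eyelets [603.1 -43.7 119.1] [586.3  34.3 119.5] 73 71 yaw 12.12604834588033
side 20 176 [595.5  -4.2  90.3  63.2  12.3] z 23.6
side 5 316 [603.9  -9.9 129.3 117.8  -8.3] z 8.3
wrist 86 1818 [595.8  -6.1  88.7  62.   12.3] z 89.9
wrist eyelets [603.9 -44.3 119.3] [586.9  33.1 119.9] 414 452 yaw 12.410279197655633
wrist 20 2938 [596.1  -2.9  82.2  63.8  12. ] z 23.0
wrist 5 1765 [595.6  -6.  107.1  65.7  12.3] z 8.0
[194.   6.] 556 15.7 [449.9 165.1  42.9  13.3 -90. ] [448.7 166.5  41.3  11.6 -89.9]
[336.  17.] 1795 15.7 [565.2 161.7  41.3  34.1 -71.9] [565.  162.8  40.2  33.5 -71.9]
[194. 201.] 2083 10.3 [436.8   5.5 164.3  35.4  -3.3] [428.3   5.5 164.3  34.1   2.4]
[618. 195.] 4853 75.3 [786.4  20.4 124.9  27.7   0. ] [7.872e+02 2.000e+01 1.260e+02 2.570e+01 1.000e-01]
[372. 218.] 7887 90.1 [595.2  -4.7 118.6  63.6  12.3] [596.   -6.7  88.9  62.2  12.3]
[380. 166.] 207 64.4 [599.8  40.8  34.3   5.1 -78.7] [ 6.012e+02  3.980e+01  3.120e+01  3.000e-01 -7.760e+01]
[341. 175.] 112 64.6 [567.8  34.1  17.4   4.9 -77.9] [ 5.683e+02  3.250e+01  1.730e+01  5.000e-01 -7.750e+01]
[387. 258.] 474 74.0 [606.3 -33.8  29.1  16.7  34.6] [610.8 -40.1  18.    1.1 -78. ]
[365. 263.] 175 72.1 [589.1 -37.2  23.9   9.2  21.1] [591.8 -44.4   8.9   0.9 -77.5]
[345. 365.] 3299 8.5 [ 579.  -181.1   95.9   57.    -1.1] [ 578.6 -182.9   93.2   56.1   -1.1]
[207. 387.] 1691 6.6 [ 422.3 -207.1   66.5   44.9    6. ] [ 421.6 -208.6   65.5   44.5    5.1]
[549. 372.] 62 21.0 [ 795.8 -179.3   14.8    6.6   55.8] [ 797.9 -180.6    7.8    2.6  -27. ]
```

Emit:
play_rows:
  rows: "-.514 -.83 -.6 .1375 1;-.514 -.83 -.6 .1375 1;-.514 -.83 -.6 .1375 1;-.514 -.83 -.6 .1375 1;-.514 -.83 -.6 .1375 1;-.514 -.83 -.6 .1375 1;-.514 -.83 -.6 .1375 1;-.514 -.83 -.6 .1375 1;-.514 -.83 -.6 .1375 1;-.514 -.83 -.6 .1375 1;0 0 0 0 1;0 0 0 0 1"
  newtons: 40

```text
time: 1.15
tool_pos: [420.8, -207.9, 80.7]
tool_rot: [-2.114, -2.322, 0.0]
wrist_force: [0.8, 0.1, 0.5]
opening: 85.7
finger_force: 0.0
```

```bash
cat >> h.py <<'E'
def look(n="wrist",save=None,thr=110,amin=150):
    s=sensors.observe(); o,W,p,d,c=blobs(n,None,thr,amin)
    R=cv2.Rodrigues(np.array(s["tool_rot"]))[0]
    print('t',round(s["time"],2),'tcp',s["tool_pos"].round(1),'yaw',np.degrees(np.arctan2(-R[0,0],R[1,0])).round(2),'open',round(s["opening"],1),'F',s["wrist_force"].round(1))
    for ce,A,z,t,q in o:
        w=W[q];w=w[abs(w[:,2]-z)<4]
        if len(w)>20: print(ce,A,z,norm(cv2.minAreaRect(ray(t,c,z).astype(np.float32))),norm(cv2.minAreaRect(w[:,:2].astype(np.float32))))
    if save: cv2.imwrite(f"pics/{save}.png",p[:,:,::-1])
    return W,p,d,c
E
python3 - <<'E'
from h import *
W,p,d,c=look("wrist","w1")
c=optics.get_calibration("scene"); print('stopper',ray([187,233],c,5), 'tape',ray([160,288],c,9),'vial',ray([139,258],c,10))
E
```

```text
t 1.15 tcp [ 420.8 -207.9   80.7] yaw 5.37 open 85.7 F [0.8 0.1 0.5]
[588. 234.] 11234 8.3 [ 578.3 -182.6   92.3   56.3   -1.2] [ 578.6 -183.2   92.5   57.5   -1. ]
[320. 248.] 7657 6.4 [ 421.6 -208.2   64.2   44.1    5.8] [ 421.4 -209.    64.7   43.9    5.7]
[150. 356.] 179 131.7 [ 373.5 -203.7    5.2    4.   -84.5] [ 374.  -203.5    6.     4.6   41.8]
[486. 356.] 179 131.6 [ 466.2 -194.8    5.2    4.   -84.5] [ 465.3 -194.4    6.2    4.4  -38.2]
[297. 395.] 2412 15.2 [ 415.7 -304.2   40.1   31.5  -88.5] [ 415.6 -309.2   39.9   23.3  -88.7]
[543. 460.] 591 21.2 [ 581.5 -334.4   25.2   16.6   79.2] [ 585.3 -336.8   16.8    6.4  -36.2]
stopper [[ 508.34490494 -265.98841228]] tape [[ 683.26972908 -277.48517246]] vial [[ 598.98186357 -338.03586197]]
```

View pics/w1.png

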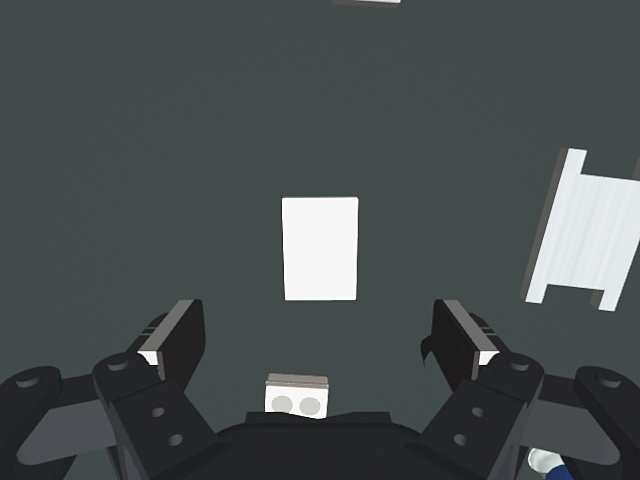

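The wrist picture shows the sheet squarely between the fingers at (320,248). It measures 64.2 x 44.1 mm, so the scale is right. The stopper is well clear.

Emit:
play_rows:
  rows: ".03 -.01 -.8 .05 1;0 0 -.8 0 1;0 0 -.8 0 1;0 0 -.5 0 1;0 0 -.28 0 1;0 0 0 0 1;0 0 0 0 .3;0 0 0 0 .3;0 0 0 0 .3;0 0 0 0 .3;0 0 0 0 .3"
  newtons: 40

```text
time: 2.12
tool_pos: [422.7, -208.0, 2.9]
tool_rot: [2.107, 2.328, 0.001]
wrist_force: [-2.4, 1.1, 11.9]
opening: 41.2
finger_force: 38.8
```

Emit:
play_rows:
  rows: "0 0 .3 0 .3;0 0 .7 0 .3;0 0 1 0 .3;0 0 1 0 .3;0 0 1 0 .3;0 0 1 0 .3;0 0 1 0 .3;0 0 0 0 .3"

```text
time: 2.78
tool_pos: [424.0, -208.8, 156.6]
tool_rot: [2.103, 2.324, 0.002]
wrist_force: [0.3, -0.3, 0.2]
opening: 40.8
finger_force: 40.4
```

```bash
python3 - <<'E'
from h import *
W,p,d,c=look("wrist","w2")
E
```

```text
t 2.78 tcp [ 424.  -208.8  156.6] yaw 5.7 open 40.8 F [ 0.3 -0.3  0.2]
[349.  21.] 1052 10.4 [431.3 -66.1  34.   20.3 -88.2] [431.1 -65.6  33.9  21.2 -87.8]
[595.  27.] 1476 8.5 [599.6 -47.9  57.1  25.1 -77.8] [600.4 -47.7  59.5  25.3 -78.3]
[519. 204.] 6974 8.3 [ 578.3 -182.6   92.4   56.3   -1.1] [ 578.5 -183.    92.2   57.4   -1.6]
[293. 384.] 632 15.5 [ 417.5 -355.    39.9   14.2  -84.5] [ 417.  -355.2   39.4   16.3  -83.4]
```

View pics/w2.png

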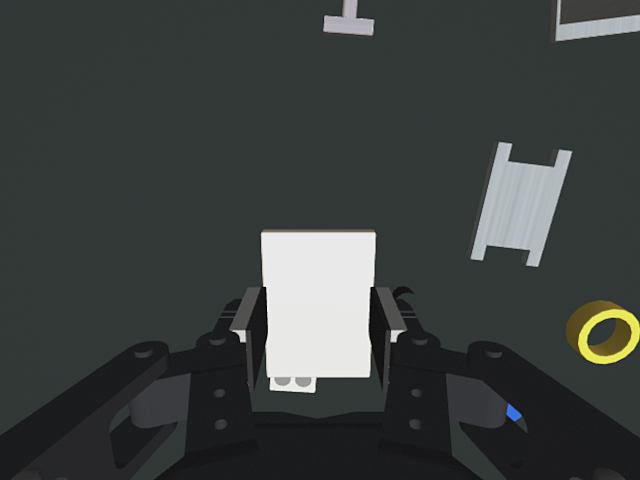

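The picture shows the sheet held between the fingers at (318,305). Next I measure its pose in the grip.

```bash
cat >> h.py <<'E'
def held(roi=(180,440,220,420),thr=110,z0=None):
    "pose of the held flat thing relative to the tool: offsets along carrier-ish axes"
    s=sensors.observe(); p,d,c=shot("wrist"); W=cloud(d,c); z=s["tool_pos"][2]
    m=np.zeros((480,640),np.uint8); a,b,u,v=roi; m[a:b,u:v]=1
    m=((p.min(2)>thr)&(m>0)&(abs(W[...,2]-z-8)<16)).astype(np.uint8)
    k,l,st,ce=cv2.connectedComponentsWithStats(m); i=1+np.argmax(st[1:,4]); q=l==i
    zt=np.percentile(W[q][:,2],60); r=norm(cv2.minAreaRect(ray(np.argwhere(q)[:,::-1],c,zt).astype(np.float32)))
    R=cv2.Rodrigues(np.array(s["tool_rot"]))[0]; yaw=np.degrees(np.arctan2(-R[0,0],R[1,0]))
    g=np.array([[np.cos(np.radians(yaw)),np.sin(np.radians(yaw))],[-np.sin(np.radians(yaw)),np.cos(np.radians(yaw))]])
    print('held',r,'top z-tcp',round(zt-z,1),'off (closing,long)',(g@(r[:2]-s["tool_pos"][:2])).round(1),'dyaw',round(r[4]-yaw,2),'tcp',s["tool_pos"].round(1),'yaw',round(yaw,2))
E
python3 - <<'E'
from h import *
held()
E
```

```text
held [ 423.2 -208.7   63.6   43.7    5.7] top z-tcp 2.8 off (closing,long) [-0.1 -0.3] dyaw 0.0 tcp [ 423.2 -208.4  154.4] yaw 5.7
```

Emit:
play_rows:
  rows: ".69 .81 0 .165 .3;.69 .81 0 .165 .3;.69 .81 0 .165 .3;.69 .81 0 .165 .3;.69 .81 0 .165 .3;.69 .81 0 .165 .3;.69 .81 0 .165 .3;.69 .81 0 .165 .3;.69 .81 0 .165 .3;.69 .81 0 .165 .3;0 0 0 0 .3;0 0 0 0 .3"

```text
time: 3.88
tool_pos: [594.4, -4.3, 150.3]
tool_rot: [-1.968, -2.447, 0.002]
wrist_force: [-0.9, -0.1, -0.1]
opening: 41.0
finger_force: 40.4
```

```bash
cat >> h.py <<'E'
def rim():
    p,d,c=shot("wrist"); W=cloud(d,c)
    q=(p.min(2)>70)&(d>0)&(abs(W[...,0]-597)<75)&(abs(W[...,1]+4)<75)&(abs(W[...,2]-90)<4)
    if q.sum()>50: print('rim',norm(cv2.minAreaRect(ray(np.argwhere(q)[:,::-1],c,90).astype(np.float32))))
    return p
E
python3 - <<'E'
from h import *
held()
p=rim(); cv2.imwrite("pics/w3.png",p[:,:,::-1])
E
```

```text
held [594.3  -4.7  63.5  43.7  12.5] top z-tcp 2.8 off (closing,long) [-0.2 -0.3] dyaw 0.11 tcp [594.4  -4.3 150.3] yaw 12.39
rim [588.4  28.4  62.   17.3 -77.6]
```

View pics/w3.png

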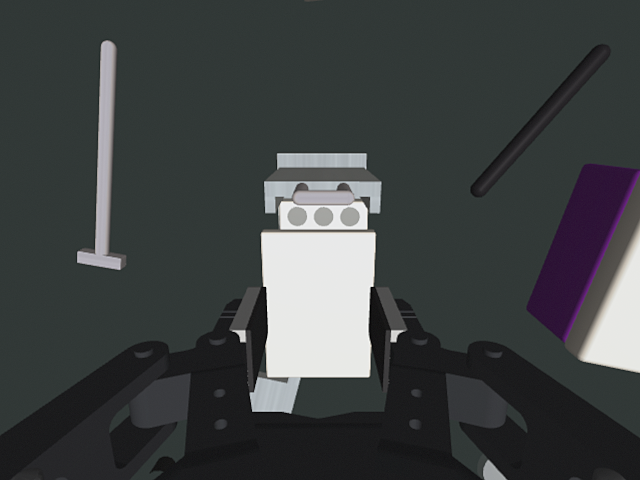

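The picture shows the sheet aligned above the carrier. The rim's far edge is at (323,165) and gives a carrier centre of (596.0,-6.3), which agrees with the earlier value. I'll lower and release.

Emit:
play_rows:
  rows: ".06 -.08 -.5 0 .3;0 0 -.8 0 .3;0 0 -.8 0 .3;0 0 -.8 0 .3;0 0 -.6 0 .3;0 0 -.3 0 .3;0 0 0 0 .3;0 0 0 0 .3"

```text
time: 4.65
tool_pos: [596.1, -7.7, 56.7]
tool_rot: [-1.971, -2.446, 0.0]
wrist_force: [0.3, -0.5, -0.2]
opening: 41.0
finger_force: 40.4
```

Emit:
play_rows:
  rows: "0 .05 -.14 0 .3;0 0 0 0 .3;0 0 0 0 .75;0 0 0 0 .75;0 0 0 0 .75;0 0 .6 0 .75;0 0 1 0 .75;0 0 1 0 1;0 0 1 0 1;0 0 1 0 1;0 0 0 0 1"

```text
time: 5.57
tool_pos: [598.4, -6.1, 173.5]
tool_rot: [1.967, 2.442, 0.007]
wrist_force: [1.0, 0.3, 1.1]
opening: 85.8
finger_force: 0.0
```

```bash
cat >> h.py <<'E'
def stack(zlo=None,zhi=None):
    "top item of the stack: points inside the pocket, in carrier frame, from side + wrist"
    C=np.array([596.,-6.3]); a=np.radians(12.35); ex=np.array([-np.sin(a),np.cos(a)]); ey=-np.array([np.cos(a),np.sin(a)])
    for n in ("wrist","side","scene"):
        p,d,c=shot(n); W=cloud(d,c); L=np.stack([(W[...,:2]-C)@ex,(W[...,:2]-C)@ey],-1)
        q=(d>0)&(abs(L[...,0])<35)&(abs(L[...,1])<25)&(W[...,2]>15)&(W[...,2]<88)&(p.min(2)>90)
        w=W[q]; 
        if len(w)<30: continue
        zt=np.percentile(w[:,2],70); q&=abs(W[...,2]-zt)<3.5
        l=L[q]; A=np.c_[l,np.ones(len(l))]; k=np.linalg.lstsq(A,W[q][:,2],rcond=None)[0]
        r=norm(cv2.minAreaRect(l.astype(np.float32)))
        print(n,len(l),'ztop',round(zt,1),'slopes',k[:2].round(3),'z0',k[2].round(1),'extent x',np.percentile(l[:,0],[1,99]).round(1),'y',np.percentile(l[:,1],[1,99]).round(1))
E
python3 - <<'E'
from h import *
print(sensors.observe()["tool_pos"].round(1)); stack(); W,p,d,c=look("side","s1")
cv2.imwrite("pics/s1c.png",cv2.resize(p[180:330,220:400,::-1],(720,600)))
E
```

```text
[598.4  -6.1 173.5]
wrist 3829 ztop 29.2 slopes [0.001 0.   ] z0 28.9 extent x [-31.3  22. ] y [-21.3  21.8]
side 16 ztop 52.3 slopes [-0.289 -0.008] z0 42.0 extent x [-34.9 -32.1] y [-25.   18.4]
scene 414 ztop 30.1 slopes [-0.002  0.003] z0 29.3 extent x [-19.6  33.6] y [-23.6  22.3]
t 5.72 tcp [596.   -5.9 167.9] yaw 12.3 open 85.4 F [-0.3 -0.2 -0.4]
[247. 166.] 293 81.1 [ 786.2 -174.   121.8   26.2   22.3] [ 791.6 -197.    54.    14.3   -2.3]
[435. 176.] 488 16.9 [ 415.1 -322.3   77.    41.4    1.6] [ 415.  -327.2   71.    39.9    1.6]
[343. 209.] 674 10.0 [ 577.4 -179.1   98.2   56.8   -1.5] [ 577.8 -180.7   93.3   56.6   -0.6]
[201. 235.] 802 76.8 [785.7  25.9 135.8  30.8   1.7] [7.867e+02 2.050e+01 1.293e+02 2.630e+01 1.000e-01]
[304. 258.] 2533 88.2 [586.3  12.  183.   74.3  12.3] [595.2  -5.7  91.1  62.6  12.4]
[388. 294.] 499 11.2 [4.312e+02 8.000e+00 1.667e+02 3.450e+01 1.000e-01] [434.6   5.1 165.8  33.2  -2.8]
[286. 355.] 870 16.8 [558.9 181.1  69.3  41.6  18.2] [559.9 178.4  65.3  40.2  17.6]
[130. 360.] 314 63.9 [782.6 292.6  37.9  33.1  53.1] [790.5 289.1  28.9   5.3 -33.2]
[348. 386.] 966 16.7 [441.5 200.1  69.3  41.2  14.2] [441.8 196.9  65.1  39.9  14.5]
[211. 383.] 840 15.8 [658.5 269.8  55.9  55.5  53.7] [658.5 269.8  55.   54.2  68.3]
[253. 430.] 1125 7.7 [561.5 317.   65.2  45.1  24.4] [562.2 316.   65.5  45.   23.5]
[132. 461.] 2309 51.8 [693.4 452.8 107.6  96.5  72.8] [696.9 449.2 101.2  92.3  72.8]
[325. 465.] 824 7.6 [434.2 333.8  44.7  44.  -75.5] [434.1 332.9  44.5  44.3 -74.5]
```

View pics/s1c.png

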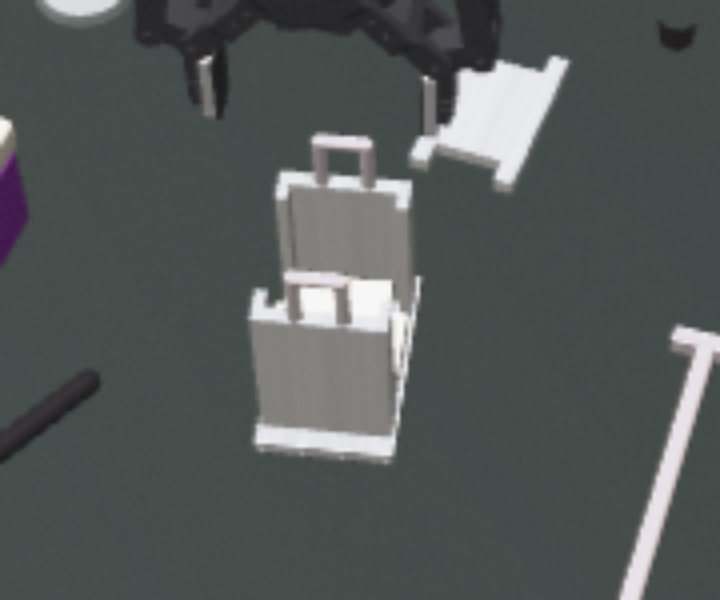

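The crop shows the sheet down on the bottom cassette, and depth gives a flat top at 29 mm. Next is the cassette near (561,180).

Emit:
play_rows:
  rows: "-.155 .824 0 .153 1;-.155 .824 0 .153 1;-.155 .824 0 .153 1;-.155 .824 0 .153 1;-.155 .824 -.7 .153 1;-.155 .824 -.7 .153 1;-.155 .824 -.7 .153 1;-.155 .824 -.7 .153 1;-.155 .824 -.7 .153 1;0 0 0 0 1;0 0 0 0 1;0 0 0 0 1"

```text
time: 6.77
tool_pos: [561.3, 179.0, 80.5]
tool_rot: [-1.851, -2.538, 0.001]
wrist_force: [0.3, -1.0, -0.4]
opening: 85.3
finger_force: 0.0
```

```bash
python3 - <<'E'
from h import *
look()
E
```

```text
t 6.77 tcp [561.3 179.   80.5] yaw 17.8 open 85.3 F [ 0.3 -1.  -0.4]
[404.  35.] 6165 6.5 [567.7 302.7  43.8  35.5 -65.9] [567.9 302.8  44.3  35.7 -66.3]
[118. 156.] 9104 15.6 [444.1 197.1  63.7  41.7  14.3] [442.6 196.4  63.8  40.7  14.3]
[545. 153.] 8432 14.3 [658.9 269.1  54.5  54.5 -37.2] [659.5 269.1  55.2  54.7 -72.6]
[317. 253.] 7382 15.5 [560.5 179.   64.7  39.7  18.2] [560.7 177.6  64.2  39.9  18. ]
[ 66. 347.] 904 9.8 [429.2  68.9  45.1   9.9   2. ] [427.9  66.8  44.    9.9   1.8]
[150. 356.] 174 131.5 [514.2 173.1   4.8   4.  -72.1] [514.6 172.9   5.5   5.2 -64.7]
[486. 356.] 176 131.4 [602.6 201.6   4.9   4.  -72.1] [601.8 201.9   6.    4.5 -23.8]
```

Emit:
play_rows:
  rows: "-.03 -.01 -.9 .05 1;0 0 -.9 0 1;0 0 -.7 0 1;0 0 -.4 0 1;0 0 -.04 0 1;0 0 0 0 1;0 0 0 0 .3;0 0 0 0 .3;0 0 0 0 .3;0 0 0 0 .3;0 0 0 0 .3;0 0 .3 0 .3"

```text
time: 7.82
tool_pos: [560.1, 179.1, 14.5]
tool_rot: [-1.846, -2.541, 0.001]
wrist_force: [-0.1, -0.7, -1.0]
opening: 38.9
finger_force: 40.6
```

Emit:
play_rows:
  rows: "0 0 .9 0 .3;0 0 .9 0 .3;.12 -.6 .9 -.15 .3;.15 -.85 .9 -.15 .3;.15 -.85 .9 -.15 .3;.15 -.85 .9 -.15 .3;.15 -.85 .45 -.15 .3;.15 -.85 0 -.15 .3;.15 -.85 0 -.15 .3;.15 -.85 0 -.15 .3;.15 -.85 0 -.15 .3;0 0 0 0 .3"

```text
time: 8.82
tool_pos: [594.1, -8.9, 161.7]
tool_rot: [1.967, 2.448, -0.0]
wrist_force: [-0.1, 0.1, -0.8]
opening: 38.5
finger_force: 40.6
```

```bash
python3 - <<'E'
from h import *
held(); 
E
```

```text
held [593.8  -9.   65.1  39.4  12.5] top z-tcp 6.7 off (closing,long) [-0.3 -0.1] dyaw 0.06 tcp [594.1  -8.9 161.7] yaw 12.44
```

Emit:
play_rows:
  rows: ".08 .1 -.5 0 .3;0 0 -.9 0 .3;0 0 -.9 0 .3;0 0 -.9 0 .3;0 0 -.6 0 .3;0 0 -.35 0 .3;0 0 -.1 0 .3;0 0 0 0 .3;0 0 0 0 .3"

```text
time: 9.62
tool_pos: [596.1, -3.0, 55.5]
tool_rot: [1.963, 2.452, 0.001]
wrist_force: [0.2, -0.3, -0.6]
opening: 38.4
finger_force: 40.6
```

Emit:
play_rows:
  rows: "0 -.13 -.08 0 .3;0 0 0 0 .3;0 0 0 0 .75;0 0 0 0 .75;0 0 0 0 .75;0 0 .6 0 .75;0 0 1 0 .75;0 0 1 0 1;0 0 1 0 1;0 0 1 0 1;0 0 0 0 1;0 0 0 0 1"

```text
time: 10.62
tool_pos: [596.2, -6.6, 169.1]
tool_rot: [1.963, 2.45, 0.002]
wrist_force: [-0.7, -0.6, -1.2]
opening: 85.3
finger_force: 0.0
```

```bash
python3 - <<'E'
from h import *
print(sensors.observe()["tool_pos"].round(1)); stack()
E
```

```text
[596.2  -6.6 169.1]
wrist 4236 ztop 44.3 slopes [0.002 0.001] z0 44.0 extent x [-33.  24.] y [-18.5  20.6]
side 169 ztop 47.4 slopes [-0.01  -0.016] z0 45.5 extent x [-34.8   2.1] y [-23.4  20.9]
scene 386 ztop 44.7 slopes [0.001 0.018] z0 44.4 extent x [-19.1  32.2] y [-22.9  22.7]
```

Emit:
play_rows:
  rows: "-.1 1 0 .21 1;-.1 1 0 .21 1;-.1 1 0 .21 1;-.1 1 0 .21 1;-.1 1 0 .21 1;-.1 1 0 .21 1;-.1 1 -.5 .21 1;-.1 1 -.5 .21 1;-.1 1 -.7 .21 1;-.1 1 -.7 .21 1;-.1 1 -.7 .21 1;-.1 1 -.4 .21 1"

```text
time: 11.77
tool_pos: [564.0, 294.0, 76.9]
tool_rot: [-1.739, -2.614, 0.006]
wrist_force: [-0.4, -0.6, 0.2]
opening: 85.4
finger_force: 0.0
```

Emit:
play_rows:
  rows: "-.1 .9 0 .21 1;0 0 0 0 1;0 0 0 0 1;0 0 0 0 1"

```text
time: 12.1
tool_pos: [562.9, 315.2, 79.6]
tool_rot: [-1.722, -2.627, 0.002]
wrist_force: [-0.3, 0.3, 0.4]
opening: 85.4
finger_force: 0.0
```

```bash
python3 - <<'E'
from h import *
look()
E
```

```text
t 12.1 tcp [562.9 315.2  79.6] yaw 23.51 open 85.4 F [-0.3  0.3  0.4]
[117. 109.] 10257 6.6 [432.6 343.2  63.7  44.   14.5] [431.8 342.8  63.9  45.1  14.6]
[616. 136.] 5177 50.2 [653.4 421.3  62.1  28.3  36.4] [655.  421.7  63.1  29.6  36.5]
[318. 246.] 7657 6.4 [562.  316.4  63.8  43.9  24.2] [562.1 315.8  64.5  43.9  24.3]
[ 63. 336.] 4708 15.5 [442.  202.8  53.6  40.1  14.5] [441.5 201.9  53.9  41.2  14.3]
[418. 378.] 3383 14.3 [652.4 263.3  54.3  36.4  47.5] [653.1 262.4  55.2  36.3  46.9]
[150. 356.] 174 130.6 [516.6 304.7   4.8   4.  -66.4] [516.7 304.2   5.4   4.9  26.9]
[486. 356.] 176 130.5 [601.6 341.9   4.9   4.  -66.4] [601.  341.9   6.1   4.6 -15.3]
```

Emit:
play_rows:
  rows: "-.03 .035 -.9 .17 1;0 0 -.9 0 1;0 0 -.7 0 1;0 0 -.45 0 1;0 0 -.15 0 1;0 0 0 0 1;0 0 0 0 .3;0 0 0 0 .3;0 0 0 0 .3;0 0 0 0 .3;0 0 0 0 .3;0 0 .3 0 .3"

```text
time: 13.15
tool_pos: [562.8, 317.1, 11.4]
tool_rot: [1.706, 2.637, 0.002]
wrist_force: [-0.1, 0.3, -0.7]
opening: 25.4
finger_force: 0.0
```

Emit:
play_rows:
  rows: "0 0 .9 0 .3;0 0 .9 0 .3;.097 -.92 .9 -.212 .3;.097 -.92 .9 -.212 .3;.097 -.92 .9 -.212 .3;.097 -.92 .9 -.212 .3;.097 -.92 .6 -.212 .3;.097 -.92 0 -.212 .3;.097 -.92 0 -.212 .3;.097 -.92 0 -.212 .3;.097 -.92 0 -.212 .3;.097 -.92 0 -.212 .3"

```text
time: 14.15
tool_pos: [586.7, 85.7, 160.8]
tool_rot: [1.897, 2.503, 0.001]
wrist_force: [1.1, 0.3, 0.6]
opening: 25.8
finger_force: 0.0
```

Emit:
play_rows:
  rows: ".097 -.92 0 -.212 .3;.097 -.92 0 -.212 .3;.097 -.92 0 -.212 .3;.097 -.92 0 -.212 .3;0 0 0 0 .3;0 0 0 0 .3;0 0 0 0 .3"

```text
time: 14.73
tool_pos: [596.2, -4.7, 160.5]
tool_rot: [1.97, 2.447, 0.0]
wrist_force: [-0.1, -0.1, -0.3]
opening: 25.9
finger_force: 0.0
```

```bash
python3 - <<'E'
from h import *
held(); 
E
```

```text
held [609.2  -6.    4.9   0.   13.7] top z-tcp 1.5 off (closing,long) [12.4 -4. ] dyaw 1.35 tcp [596.2  -4.7 160.5] yaw 12.35
```

The grip closed above the sheet because I was too high. I'll go back and grip lower.

Emit:
play_rows:
  rows: "-.105 .987 0 .22 1;-.105 .987 0 .22 1;-.105 .987 0 .22 1;-.105 .987 0 .22 1;-.105 .987 0 .22 1;-.105 .987 0 .22 1;-.105 .987 -.4 .22 1;-.105 .987 -.5 .22 1;-.105 .987 -.7 .22 1;-.105 .987 -.7 .22 1;-.105 .987 -.7 .22 1;-.105 .987 -.7 .22 1"

```text
time: 15.78
tool_pos: [563.9, 293.2, 67.1]
tool_rot: [1.733, 2.62, 0.0]
wrist_force: [0.7, 0.1, -0.5]
opening: 85.4
finger_force: 0.0
```

Emit:
play_rows:
  rows: "-.105 .987 -.7 .22 1;0 0 0 0 1;0 0 0 0 1;0 0 0 0 1"

```text
time: 16.12
tool_pos: [562.0, 316.0, 50.6]
tool_rot: [1.715, 2.632, 0.0]
wrist_force: [0.4, -1.0, -0.0]
opening: 85.3
finger_force: 0.0
```

```bash
python3 - <<'E'
from h import *
look()
E
```

```text
t 16.12 tcp [562.  316.   50.6] yaw 23.83 open 85.3 F [ 0.4 -1.  -0. ]
[ 87. 106.] 13720 6.6 [432.7 343.2  63.6  44.   14.5] [432.  342.8  63.9  45.4  14.6]
[633. 142.] 427 49.7 [640.3 420.1  14.9   5.7  36.7] [642.1 420.4  15.4   7.7  39.2]
[339. 263.] 9838 6.4 [571.4 320.7  63.8  43.8  24. ] [571.7 319.9  64.8  43.9  24. ]
[ 30. 349.] 2990 15.5 [442.5 211.   38.3  35.5  14.6] [441.8 210.3  37.9  35.6  14.7]
[150. 356.] 174 101.5 [515.6 305.1   4.8   4.  -66.1] [515.4 304.8   5.8   4.5 -70.3]
[486. 356.] 176 101.5 [600.6 342.8   4.9   4.  -66.1] [600.5 342.9   5.6   5.2  20.6]
[422. 400.] 2292 14.2 [644.  271.6  41.1  24.8  -5.8] [644.7 271.1  41.7  25.5  -5.4]
```

Emit:
play_rows:
  rows: ".37 .18 -.3 .05 1;0 0 -.8 0 1;0 0 -.6 0 1;0 0 -.34 0 1;0 0 0 0 1;0 0 0 0 1;0 0 0 0 .3;0 0 0 0 .3;0 0 0 0 .3;0 0 0 0 .3;0 0 0 0 .3"

```text
time: 17.08
tool_pos: [571.8, 320.2, 0.3]
tool_rot: [1.711, 2.634, 0.001]
wrist_force: [-2.0, -1.0, 6.3]
opening: 42.5
finger_force: 40.3
```

Gripped at 42.5 mm with 40 N. I'll carry it over.

Emit:
play_rows:
  rows: "0 0 .4 0 .3;0 0 .9 0 .3;0 0 .9 0 .3;.074 -.94 .9 -.212 .3;.074 -.94 .9 -.212 .3;.074 -.94 .9 -.212 .3;.074 -.94 .9 -.212 .3;.074 -.94 .6 -.212 .3;.074 -.94 0 -.212 .3;.074 -.94 0 -.212 .3;.074 -.94 0 -.212 .3;.074 -.94 0 -.212 .3"

```text
time: 18.08
tool_pos: [588.1, 107.5, 160.3]
tool_rot: [1.884, 2.513, 0.001]
wrist_force: [0.1, -0.7, -0.9]
opening: 42.2
finger_force: 40.7
```

Emit:
play_rows:
  rows: ".074 -.94 0 -.212 .3;.074 -.94 0 -.212 .3;.074 -.94 0 -.212 .3;.074 -.94 0 -.212 .3;.074 -.94 0 -.1 .3;0 0 0 0 .3;0 0 0 0 .3;0 0 0 0 .3"

```text
time: 18.75
tool_pos: [597.3, -8.4, 159.7]
tool_rot: [1.965, 2.451, 0.0]
wrist_force: [-0.4, -0.1, -0.4]
opening: 42.6
finger_force: 40.7
```

```bash
python3 - <<'E'
from h import *
held(); 
E
```

```text
held [596.9  -8.1  63.6  43.8  12.6] top z-tcp 5.7 off (closing,long) [-0.3  0.4] dyaw 0.04 tcp [597.3  -8.4 159.7] yaw 12.56
```

Emit:
play_rows:
  rows: "-.05 .08 -.5 -.05 .3;0 0 -.9 0 .3;0 0 -.9 0 .3;0 0 -.9 0 .3;0 0 -.6 0 .3;0 0 -.35 0 .3;0 0 -.08 0 .3;0 0 0 0 .3;0 0 0 0 .3;0 0 0 0 .3"

```text
time: 19.63
tool_pos: [596.7, -6.8, 54.7]
tool_rot: [1.968, 2.447, 0.002]
wrist_force: [-0.3, 0.6, 0.4]
opening: 42.2
finger_force: 40.7
```

Emit:
play_rows:
  rows: "0 0 0 0 .75;0 0 0 0 .75;0 0 0 0 .75;0 0 .6 0 .75;0 0 1 0 .75;0 0 1 0 1;0 0 1 0 1;0 0 1 0 1;0 0 0 0 1;0 0 0 0 1"

```text
time: 20.47
tool_pos: [596.7, -7.0, 169.9]
tool_rot: [1.968, 2.446, 0.002]
wrist_force: [-0.8, 0.1, -0.9]
opening: 85.3
finger_force: 0.0
```

```bash
python3 - <<'E'
from h import *
print(sensors.observe()["tool_pos"].round(1)); stack()
E
```

```text
[596.7  -7.  169.9]
wrist 4922 ztop 50.2 slopes [0.001 0.001] z0 49.9 extent x [-32.2  26.3] y [-21.4  21.6]
side 262 ztop 51.9 slopes [0.01  0.007] z0 50.8 extent x [-34.5   6. ] y [-22.1  22.2]
scene 431 ztop 50.3 slopes [0.003 0.011] z0 50.1 extent x [-19.5  33. ] y [-24.1  20.9]
```

Emit:
play_rows:
  rows: "-.612 .814 0 .05 1;-.612 .814 0 .05 1;-.612 .814 0 .05 1;-.612 .814 0 .05 1;-.612 .814 0 .05 1;-.612 .814 -.7 .05 1;-.612 .814 -.7 .05 1;-.612 .814 -.7 .05 1;-.612 .814 -.7 .05 1;-.612 .814 -.7 .05 1;0 0 0 0 1;0 0 0 0 1"

```text
time: 21.62
tool_pos: [441.7, 196.9, 79.7]
tool_rot: [-1.923, -2.482, 0.004]
wrist_force: [0.2, 0.6, 0.1]
opening: 85.7
finger_force: 0.0
```

```bash
python3 - <<'E'
from h import *
look()
E
```

```text
t 21.62 tcp [441.7 196.9  79.7] yaw 14.47 open 85.7 F [0.2 0.6 0.1]
[372.  22.] 3914 6.5 [437.5 320.6  44.   19.9 -75.5] [437.3 321.2  43.9  20.  -75.5]
[320. 250.] 7831 15.5 [442.2 198.2  65.7  40.1  14.4] [442.3 196.5  64.2  40.1  14.4]
[162. 335.] 1161 130.1 [396.7 201.2  26.6   9.7  -8.4] [397.1 193.   10.8   5.8  47.3]
[473. 335.] 1189 129.6 [479.  222.5  26.7   9.8  37.8] [482.9 215.   11.1   6.2 -16.5]
[254. 403.] 307 9.3 [427.1  81.   25.3  10.4   1.6] [426.8  77.6  22.9   9.9   2.2]
```

Emit:
play_rows:
  rows: ".02 .02 -.9 0 1;0 0 -.9 0 1;0 0 -.7 0 1;0 0 -.4 0 1;0 0 -.04 0 1;0 0 0 0 1;0 0 0 0 .3;0 0 0 0 .3;0 0 0 0 .3;0 0 0 0 .3;0 0 0 0 .3;0 0 .3 0 .3"

```text
time: 22.67
tool_pos: [443.2, 196.9, 14.9]
tool_rot: [-1.926, -2.481, 0.001]
wrist_force: [-1.3, -0.1, -1.4]
opening: 38.3
finger_force: 40.8
```

Emit:
play_rows:
  rows: "0 0 .9 0 .3;0 0 .9 0 .3;.615 -.816 .9 -.05 .3;.615 -.816 .9 -.05 .3;.615 -.816 .9 -.05 .3;.615 -.816 .9 -.05 .3;.615 -.816 .55 -.05 .3;.615 -.816 0 -.05 .3;.615 -.816 0 -.05 .3;.615 -.816 0 -.05 .3;.615 -.816 0 -.05 .3;.615 -.816 0 -.05 .3"

```text
time: 23.67
tool_pos: [597.8, -8.0, 164.4]
tool_rot: [1.97, 2.447, 0.0]
wrist_force: [0.8, -0.1, -0.5]
opening: 37.9
finger_force: 40.9
```

Emit:
play_rows:
  rows: "0 0 0 0 .3;0 0 0 0 .3"

```text
time: 23.83
tool_pos: [597.5, -7.7, 164.0]
tool_rot: [-1.971, -2.446, 0.0]
wrist_force: [-0.2, 0.8, -1.1]
opening: 38.6
finger_force: 40.9
```

```bash
python3 - <<'E'
from h import *
held(); 
E
```

```text
held [596.9  -6.7  64.8  39.4  12.4] top z-tcp 6.5 off (closing,long) [-0.3  1.1] dyaw 0.13 tcp [597.5  -7.7 164. ] yaw 12.27
```

Emit:
play_rows:
  rows: "-.04 .02 -.5 0 .3;0 0 -.9 0 .3;0 0 -.9 0 .3;0 0 -.9 0 .3;0 0 -.6 0 .3;0 0 -.3 0 .3;0 0 -.03 0 .3;0 0 0 0 .3;0 0 0 0 .3;0 0 0 0 .3"

```text
time: 24.72
tool_pos: [596.9, -6.3, 61.8]
tool_rot: [1.968, 2.447, 0.002]
wrist_force: [-0.5, -0.5, -0.6]
opening: 38.2
finger_force: 40.8
```

Emit:
play_rows:
  rows: "0 0 0 0 .75;0 0 0 0 .75;0 0 0 0 .75;0 0 .6 0 .75;0 0 1 0 .75;0 0 1 0 1;0 0 1 0 1;0 0 .8 0 1;0 0 0 0 1;0 0 0 0 1"

```text
time: 25.55
tool_pos: [596.8, -6.5, 171.5]
tool_rot: [1.968, 2.446, 0.002]
wrist_force: [-0.4, -0.1, -0.4]
opening: 85.2
finger_force: 0.0
```

```bash
python3 - <<'E'
from h import *
print(sensors.observe()["tool_pos"].round(1)); stack(); look("side")
E
```

```text
[596.8  -6.5 171.5]
wrist 5071 ztop 65.3 slopes [0.001 0.002] z0 65.0 extent x [-31.8  27.8] y [-19.9  19.2]
side 340 ztop 66.6 slopes [ 0.006 -0.006] z0 65.9 extent x [-34.8  16.4] y [-24.5  20. ]
scene 432 ztop 64.9 slopes [-0.002  0.01 ] z0 65.2 extent x [-25.8  33.2] y [-23.9  23.6]
t 25.7 tcp [595.7  -6.4 169.4] yaw 12.35 open 85.3 F [-0.4 -0.3 -0.6]
[247. 166.] 298 80.4 [ 786.  -173.2  118.7   26.3   22.3] [ 791.8 -198.    52.3   14.    -2.2]
[435. 176.] 489 16.9 [ 415.1 -322.3   77.    41.4    1.6] [ 415.2 -329.3   67.1   39.8    1.6]
[343. 209.] 677 10.2 [ 577.3 -179.    98.2   56.8   -1.5] [ 576.6 -182.1   94.1   55.9   -3. ]
[201. 235.] 800 76.8 [785.8  25.8 135.9  31.6   2.1] [7.870e+02 2.000e+01 1.293e+02 2.600e+01 2.000e-01]
[304. 258.] 2532 87.8 [586.4  11.7 183.1  74.4  12.3] [595.3  -5.7  90.4  62.1  12.4]
[388. 294.] 500 11.3 [4.312e+02 8.000e+00 1.666e+02 3.450e+01 1.000e-01] [431.9   6.1 167.8  33.1  -0.9]
[131. 360.] 312 64.3 [781.2 292.6  35.9  35.6  59.5] [790.1 288.4  33.5   6.  -29.4]
[211. 383.] 840 15.9 [658.3 270.1  56.1  56.1 -29.6] [658.6 269.7  55.3  54.7  80.5]
[132. 461.] 2320 51.7 [693.2 452.9 108.2  96.5  72.8] [697.5 449.  100.2  92.4  72.8]
[325. 465.] 820 7.7 [434.3 333.9  45.   44.  -75.6] [434.1 332.9  44.8  43.9  14.4]
```

Emit:
play_rows:
  rows: "-.435 .933 0 .036 1;-.435 .933 0 .036 1;-.435 .933 0 .036 1;-.435 .933 0 .036 1;-.435 .933 0 .036 1;-.435 .933 0 .036 1;-.435 .933 -.5 .036 1;-.435 .933 -.5 .036 1;-.435 .933 -.5 .036 1;-.435 .933 -.5 .036 1;-.435 .933 -.5 .036 1;-.435 .933 -.5 .036 1"

```text
time: 26.75
tool_pos: [464.8, 274.3, 94.2]
tool_rot: [-1.932, -2.477, 0.002]
wrist_force: [-0.2, 0.5, -0.0]
opening: 85.3
finger_force: 0.0
```

Emit:
play_rows:
  rows: "-.435 .933 -.5 .036 1;-.435 .933 -.5 .036 1;-.435 .933 -.3 .036 1;0 0 0 0 1;0 0 0 0 1;0 0 0 0 1"

```text
time: 27.25
tool_pos: [433.3, 342.9, 62.8]
tool_rot: [-1.923, -2.484, 0.001]
wrist_force: [-0.5, -0.0, 0.6]
opening: 85.2
finger_force: 0.0
```

```bash
python3 - <<'E'
from h import *
look()
E
```

```text
t 27.25 tcp [433.3 342.9  62.8] yaw 14.52 open 85.2 F [-0.5 -0.   0.6]
[316. 255.] 9000 6.4 [431.7 343.9  64.6  44.2  14.5] [431.7 342.9  64.3  44.   14.5]
[162. 335.] 1143 113.0 [388.1 347.1  26.6   9.7  -8.4] [388.4 339.1  10.8   6.   49.8]
[473. 335.] 1165 112.9 [470.4 368.6  26.7   9.7  37.7] [474.2 361.1  10.9   5.8 -20. ]
[ 69. 433.] 3814 131.7 [374.9 328.3  24.6  13.  -60. ] [375.3 327.4  19.9  15.7 -76.3]
[611. 453.] 236 133.0 [499.7 357.4   8.2   3.8  19.3] [499.4 356.2  11.3   4.7  49.1]
```

Emit:
play_rows:
  rows: "-.05 .03 -.7 0 1;0 0 -.9 0 1;0 0 -.6 0 1;0 0 -.3 0 1;0 0 0 0 1;0 0 0 0 1;0 0 0 0 .3;0 0 0 0 .3;0 0 0 0 .3;0 0 0 0 .3;0 0 0 0 .3"

```text
time: 28.22
tool_pos: [432.3, 344.4, 1.5]
tool_rot: [1.923, 2.484, 0.001]
wrist_force: [-1.9, -0.9, 7.2]
opening: 42.2
finger_force: 39.3
```

Emit:
play_rows:
  rows: "0 0 .4 0 .3;0 0 .9 0 .3;0 0 .9 0 .3;.436 -.935 .9 -.036 .3;.436 -.935 .9 -.036 .3;.436 -.935 .9 -.036 .3;.436 -.935 .9 -.036 .3;.436 -.935 .6 -.036 .3;.436 -.935 0 -.036 .3;.436 -.935 0 -.036 .3;.436 -.935 0 -.036 .3;.436 -.935 0 -.036 .3"

```text
time: 29.22
tool_pos: [530.4, 132.7, 161.5]
tool_rot: [1.951, 2.462, 0.001]
wrist_force: [0.9, 0.0, -0.6]
opening: 41.6
finger_force: 40.6
```

Emit:
play_rows:
  rows: ".436 -.935 0 -.036 .3;.436 -.935 0 -.036 .3;.436 -.935 0 -.036 .3;.436 -.935 0 -.036 .3;.436 -.935 0 -.036 .3;.436 -.935 0 -.036 .3;0 0 0 0 .3;0 0 0 0 .3;0 0 0 0 .3"

```text
time: 29.97
tool_pos: [595.1, -6.0, 160.9]
tool_rot: [-1.97, -2.447, -0.0]
wrist_force: [-0.1, -0.0, -0.9]
opening: 41.7
finger_force: 40.6
```

```bash
python3 - <<'E'
from h import *
held(); 
E
```

```text
held [594.9  -6.7  63.5  43.6  12.3] top z-tcp 4.3 off (closing,long) [-0.3 -0.6] dyaw -0.05 tcp [595.1  -6.  160.9] yaw 12.35
```

Emit:
play_rows:
  rows: ".045 0 -.5 0 .3;0 0 -.9 0 .3;0 0 -.9 0 .3;0 0 -.8 0 .3;0 0 -.4 0 .3;0 0 -.2 0 .3;0 0 -.02 0 .3;0 0 0 0 .3;0 0 0 0 .3;0 0 0 0 .3"

```text
time: 30.85
tool_pos: [596.9, -6.3, 68.1]
tool_rot: [1.969, 2.447, 0.001]
wrist_force: [0.6, 0.4, -0.4]
opening: 41.8
finger_force: 40.6
```

Emit:
play_rows:
  rows: "0 0 0 0 .75;0 0 0 0 .75;0 0 0 0 .75;0 0 .6 0 .75;0 0 1 0 .75;0 0 1 0 1;0 0 1 0 1;0 0 .5 0 1;0 0 0 0 1;0 0 0 0 1"

```text
time: 31.68
tool_pos: [596.5, -6.4, 169.7]
tool_rot: [1.969, 2.447, 0.0]
wrist_force: [-0.1, -0.6, 0.0]
opening: 85.3
finger_force: 0.0
```

```bash
python3 - <<'E'
from h import *
print(sensors.observe()["tool_pos"].round(1)); stack()
E
```

```text
[596.5  -6.4 169.7]
wrist 6091 ztop 71.2 slopes [0.    0.001] z0 70.9 extent x [-32.7  28.6] y [-21.8  21.2]
side 432 ztop 72.6 slopes [0.001 0.004] z0 71.8 extent x [-34.8  21.4] y [-21.4  21.9]
scene 483 ztop 70.7 slopes [-0.001  0.013] z0 71.1 extent x [-27.7  32.6] y [-24.7  23.1]
```

Emit:
play_rows:
  rows: "-.514 -.917 0 -.193 1;-.514 -.917 0 -.193 1;-.514 -.917 0 -.193 1;-.514 -.917 0 -.193 1;-.514 -.917 0 -.193 1;-.514 -.917 0 -.193 1;-.514 -.917 0 -.193 1;-.514 -.917 -.4 -.193 1;-.514 -.917 -.5 -.193 1;-.514 -.917 -.5 -.193 1;-.514 -.917 -.5 -.193 1;-.514 -.917 -.5 -.193 1"

```text
time: 32.83
tool_pos: [441.1, -282.2, 108.4]
tool_rot: [-2.16, -2.279, 0.0]
wrist_force: [0.6, -0.4, -0.3]
opening: 85.4
finger_force: 0.0
```

Emit:
play_rows:
  rows: "-.514 -.917 -.5 -.193 1;-.514 -.917 -.5 -.193 1;0 0 0 0 1;0 0 0 0 1;0 0 0 0 1"

```text
time: 33.25
tool_pos: [416.7, -326.9, 84.6]
tool_rot: [-2.191, -2.25, -0.0]
wrist_force: [0.1, -0.1, 0.5]
opening: 85.4
finger_force: 0.0
```

```bash
python3 - <<'E'
from h import *
look()
E
```

```text
t 33.25 tcp [ 416.7 -326.9   84.6] yaw 1.54 open 85.4 F [ 0.1 -0.1  0.5]
[603.  35.] 4349 8.3 [ 562.8 -210.1   38.1   37.4    1.6] [ 5.660e+02 -2.094e+02  3.830e+01  3.580e+01  4.000e-01]
[317. 252.] 7481 15.5 [ 416.1 -328.5   66.1   40.2    1.6] [ 415.9 -330.4   64.4   40.1    1.5]
[600. 276.] 1507 18.5 [ 580.9 -336.1   27.3   26.4   66.2] [ 587.8 -339.4   22.4   13.   -26.2]
[635. 305.] 298 42.2 [ 583.5 -343.    19.6    5.7   14.4] [ 584.2 -343.2   20.7    7.    14.5]
[163. 335.] 1176 134.8 [ 373.6 -312.7   26.6    9.7  -21.3] [ 371.9 -320.7   10.6    5.5   36.9]
[473. 335.] 1189 134.6 [ 458.8 -310.3   26.7    9.8   24.9] [ 460.8 -318.4   10.7    6.8  -36.6]
```

Emit:
play_rows:
  rows: "-.03 -.08 -.9 0 1;0 0 -.9 0 1;0 0 -.8 0 1;0 0 -.45 0 1;0 0 -.06 0 1;0 0 0 0 1;0 0 0 0 .3;0 0 0 0 .3;0 0 0 0 .3;0 0 0 0 .3;0 0 0 0 .3;0 0 .3 0 .3"

```text
time: 34.3
tool_pos: [415.6, -329.1, 14.6]
tool_rot: [-2.191, -2.25, 0.0]
wrist_force: [-0.2, 0.8, -0.9]
opening: 38.6
finger_force: 40.8
```

Emit:
play_rows:
  rows: "0 0 .9 0 .3;0 0 .9 0 .3;0 0 .9 0 .3;.514 .92 .9 .193 .3;.514 .92 .9 .193 .3;.514 .92 .9 .193 .3;.514 .92 .5 .193 .3;.514 .92 0 .193 .3;.514 .92 0 .193 .3;.514 .92 0 .193 .3;.514 .92 0 .193 .3;.514 .92 0 .193 .3"

```text
time: 35.3
tool_pos: [532.0, -121.2, 163.0]
tool_rot: [2.05, 2.38, 0.0]
wrist_force: [0.1, 0.4, -1.4]
opening: 38.4
finger_force: 40.8
```

Emit:
play_rows:
  rows: ".514 .92 0 .193 .3;.514 .92 0 .193 .3;.514 .92 0 .193 .3;.514 .92 0 .193 .3;.514 .92 0 .193 .3;0 0 0 0 .3;0 0 0 0 .3;0 0 0 0 .3"

```text
time: 35.97
tool_pos: [595.5, -7.7, 162.5]
tool_rot: [-1.97, -2.448, 0.0]
wrist_force: [-0.1, -0.7, -0.6]
opening: 38.5
finger_force: 40.8
```

```bash
python3 - <<'E'
from h import *
held(); 
E
```

```text
held [595.1  -7.1  64.5  39.4  12.4] top z-tcp 6.7 off (closing,long) [-0.3  0.6] dyaw 0.05 tcp [595.5  -7.7 162.5] yaw 12.35
```

Emit:
play_rows:
  rows: ".03 .04 -.5 0 .3;0 0 -.9 0 .3;0 0 -.9 0 .3;0 0 -.6 0 .3;0 0 -.25 0 .3;0 0 -.1 0 .3;0 0 0 0 .3;0 0 0 0 .3;0 0 0 0 .3"

```text
time: 36.77
tool_pos: [597.1, -6.5, 82.0]
tool_rot: [1.969, 2.446, 0.001]
wrist_force: [-0.4, 0.6, -0.6]
opening: 38.2
finger_force: 40.8
```

Emit:
play_rows:
  rows: "0 0 0 0 .75;0 0 0 0 .75;0 0 0 0 .75;0 0 .6 0 .75;0 0 1 0 .75;0 0 1 0 1;0 0 .9 0 1;0 0 0 0 1;0 0 0 0 1;0 0 0 0 1"

```text
time: 37.6
tool_pos: [596.2, -6.3, 168.0]
tool_rot: [-1.969, -2.447, 0.001]
wrist_force: [-0.0, 0.8, 0.1]
opening: 85.4
finger_force: 0.0
```

```bash
python3 - <<'E'
from h import *
print(sensors.observe()["tool_pos"].round(1)); stack(); look("scene")
E
```

```text
[596.2  -6.3 168. ]
wrist 6416 ztop 86.2 slopes [-0.001  0.001] z0 85.9 extent x [-31.9  30.4] y [-20.1  19. ]
side 403 ztop 86.6 slopes [-0.007 -0.006] z0 86.1 extent x [-34.5  30.6] y [-19.2  20.2]
scene 492 ztop 85.1 slopes [-0.002  0.024] z0 85.9 extent x [-30.   33.3] y [-23.2  23.8]
t 37.75 tcp [596.1  -6.3 167.4] yaw 12.36 open 85.3 F [-0.3 -0.   0.7]
[535. 159.] 707 111.5 [368.4 448.6 262.9  28.3  69.5] [308.1 471.6  40.9   6.3 -64.6]
[317. 243.] 3526 85.8 [630.3  15.9 216.1 146.4 -85.3] [597.7  -3.9  88.4  66.3  14.1]
[224. 255.] 989 9.0 [ 585.4 -180.    95.2   69.5   -1.2] [ 579.6 -179.7   92.1   62.8   -1.3]
[139. 258.] 160 18.2 [ 609.4 -332.7   37.8   27.3  -74.1] [ 600.8 -336.5   22.2   12.6   15.8]
[582. 297.] 2945 50.7 [727.9 438.9 159.   94.9  69.9] [699.  449.1 104.3  89.9  74.1]
[ 50. 284.] 1337 81.0 [ 768.9 -434.    91.    87.1   14.2] [ 766.5 -434.2   90.4   90.1   14.2]
[470. 284.] 647 15.0 [667.5 270.8  67.9  56.4 -88.7] [661.2 271.8  55.4  55.1 -45.3]
[186. 308.] 725 79.5 [ 808.8 -193.2   66.1   48.3  -65.2] [ 7.928e+02 -1.984e+02  4.800e+01  1.280e+01 -6.000e-01]
[329. 303.] 829 75.9 [792.8  21.5 128.5  33.8   3.7] [ 7.882e+02  2.190e+01  1.269e+02  2.360e+01 -2.000e-01]
```

The stack is complete, with its top at 86 mm. Next is the cover.

Emit:
play_rows:
  rows: "-.071 -.706 0 -.336 1;-.071 -.706 0 -.336 1;-.071 -.706 0 -.336 1;-.071 -.706 0 -.336 1;-.071 -.706 0 -.336 1;-.071 -.706 0 -.336 1;-.071 -.706 -.8 -.336 1;-.071 -.706 -.8 -.336 1;-.071 -.706 -.8 -.336 1;-.071 -.706 -.8 -.336 1;0 0 0 0 1;0 0 0 0 1"

```text
time: 38.8
tool_pos: [578.1, -183.1, 87.4]
tool_rot: [-2.242, -2.197, 0.001]
wrist_force: [-0.0, 0.3, 1.0]
opening: 85.4
finger_force: 0.0
```

```bash
python3 - <<'E'
from h import *
look()
E
```

```text
t 38.8 tcp [ 578.1 -183.1   87.4] yaw -1.14 open 85.4 F [-0.   0.3  1. ]
[38. 39.] 2356 10.4 [434.2 -62.3  38.5  28.6 -88.7] [431.5 -61.9  35.3  29.3 -88.9]
[353.  12.] 2136 8.5 [605.4 -58.7  67.   15.2  88.8] [605.6 -58.3  67.2  15.6  89.4]
[320. 243.] 11306 8.4 [ 578.8 -182.8   92.3   56.5   -1.1] [ 578.6 -183.3   92.7   56.2   -1.2]
[166. 326.] 738 132.5 [ 535.5 -167.3   22.2    3.7  -41.3] [ 531.4 -171.9    5.2    1.5   88. ]
[470. 326.] 724 132.0 [ 621.5 -168.9   21.8    3.6   37.8] [ 625.  -173.7    5.4    1.5   82.2]
[150. 356.] 180 138.4 [ 531.8 -173.5    5.2    4.    89. ] [ 531.7 -173.8    5.4    4.8   86.6]
[486. 356.] 172 138.0 [ 624.9 -175.4    5.2    4.    89. ] [ 624.  -175.1    5.9    4.7  -35.6]
[438. 392.] 326 18.3 [ 653.7 -279.5   28.8    8.    -4.4] [ 653.7 -280.1   28.2    8.7   -4.1]
```

Emit:
play_rows:
  rows: ".02 .01 -.9 0 1;0 0 -.9 0 1;0 0 -.9 0 1;0 0 -.55 0 1;0 0 -.25 0 1;0 0 0 0 1;0 0 0 0 1;0 0 0 0 .45;0 0 0 0 .45;0 0 0 0 .45;0 0 0 0 .45;0 0 0 0 .45"
  newtons: 60

```text
time: 39.85
tool_pos: [579.9, -182.8, 2.8]
tool_rot: [2.241, 2.199, 0.001]
wrist_force: [-5.0, 1.2, 13.5]
opening: 52.2
finger_force: 60.1
```

Emit:
play_rows:
  rows: "0 0 .4 0 .45;0 0 .9 0 .45;0 0 .9 0 .45;0 0 .9 0 .45;0 0 .9 0 .45;0 0 .9 0 .45;0 0 .9 0 .45;0 0 .7 0 .45;.03 .353 0 .168 .45;.065 .706 0 .337 .45;.065 .706 0 .337 .45;.065 .706 0 .337 .45"

```text
time: 40.85
tool_pos: [584.5, -119.6, 162.9]
tool_rot: [-2.148, -2.291, 0.0]
wrist_force: [0.8, 0.1, -1.4]
opening: 51.5
finger_force: 62.6
```

Emit:
play_rows:
  rows: ".065 .706 0 .337 .45;.065 .706 0 .337 .45;.065 .706 0 .337 .45;.065 .706 0 .337 .45;.065 .706 0 .337 .45;.065 .706 0 .337 .45;.03 .353 0 .168 .45;0 0 0 0 .45;0 0 0 0 .45;0 0 0 0 .45"

```text
time: 41.68
tool_pos: [595.3, -6.8, 163.3]
tool_rot: [-1.97, -2.447, 0.001]
wrist_force: [-0.9, -0.5, -0.3]
opening: 52.1
finger_force: 62.6
```

```bash
python3 - <<'E'
from h import *
held((140,460,200,440)); p=rim(); cv2.imwrite("pics/w4.png",p[:,:,::-1])
E
```

```text
held [594.9  -6.7  92.2  55.9  12.3] top z-tcp 4.9 off (closing,long) [-0.4  0.1] dyaw -0.04 tcp [595.3  -6.8 163.3] yaw 12.34
rim [589.6  22.9  62.   28.8 -77.6]
```

View pics/w4.png

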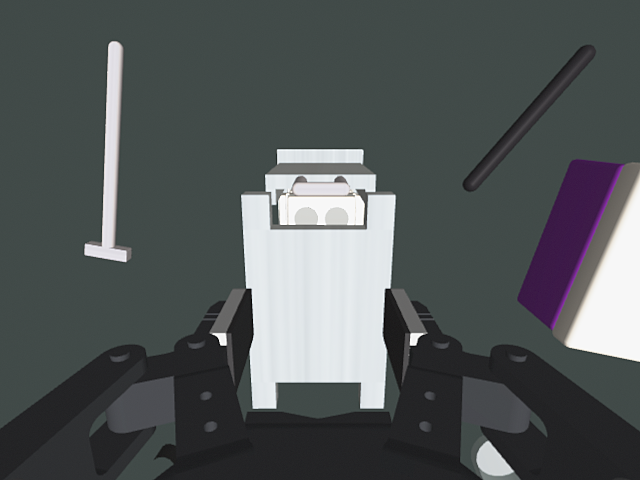

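The picture shows the cover level in the grip, with the eyelet inside its far notch at (322,188). I'll lower it.

Emit:
play_rows:
  rows: ".04 .015 -.4 0 .45;0 0 -.7 0 .45;0 0 -.7 0 .45;0 0 -.5 0 .45;0 0 -.3 0 .45;0 0 0 0 .45;0 0 0 0 .45;0 0 0 0 .45"

```text
time: 42.45
tool_pos: [597.0, -5.9, 99.3]
tool_rot: [1.968, 2.447, 0.001]
wrist_force: [0.2, 0.7, -1.3]
opening: 51.8
finger_force: 62.8
```

```bash
python3 - <<'E'
from h import *
held((120,470,180,460))
p,d,c=shot("wrist"); W=cloud(d,c); 
q=(abs(W[...,2]-119)<5)&(p.min(2)>60)&(abs(W[...,0]-596)<70)&(abs(W[...,1])<70)&(W[...,1]>0); print('eyelet b',W[q].mean(0).round(1),q.sum(),'expected xy',596-40*np.sin(np.radians(12.35)),-6.3+40*np.cos(np.radians(12.35)))
E
```

```text
held [596.4  -5.7  93.3  56.3  12.4] top z-tcp 4.9 off (closing,long) [-0.5  0.3] dyaw 0.02 tcp [597.   -5.9  99.3] yaw 12.38
eyelet b [591.8  30.7 119.9] 1992 expected xy 587.444682473536 32.77437193380564
```

Emit:
play_rows:
  rows: "-.015 -.02 -.15 0 .45;0 0 -.12 0 .45;0 0 0 0 .45;0 0 0 0 .45"

```text
time: 42.88
tool_pos: [596.5, -6.3, 92.9]
tool_rot: [1.968, 2.447, 0.001]
wrist_force: [-5.0, 0.1, 10.6]
opening: 51.6
finger_force: 66.8
```

Emit:
play_rows:
  rows: "0 0 0 0 .85;0 0 0 0 .85;0 0 0 0 .85;0 0 .5 0 .9;0 0 1 0 1;0 0 1 0 1;0 0 .6 0 1;0 0 0 0 1;0 0 0 0 1"

```text
time: 43.63
tool_pos: [596.4, -6.3, 170.4]
tool_rot: [1.968, 2.447, 0.002]
wrist_force: [0.5, -0.1, 0.0]
opening: 85.4
finger_force: 0.0
```

```bash
python3 - <<'E'
from h import *
for n in ("wrist","scene"):
    p,d,c=shot(n); W=cloud(d,c)
    q=(p.min(2)>90)&(abs(W[...,2]-98)<4.5)&(abs(W[...,0]-596)<70)&(abs(W[...,1]+6)<60)
    w=W[q]; print(n,norm(cv2.minAreaRect(ray(np.argwhere(q)[:,::-1],c,98).astype(np.float32))),np.median(w[:,2]),np.linalg.lstsq(np.c_[w[:,:2]-w[:,:2].mean(0),np.ones(len(w))],w[:,2],rcond=None)[0].round(3))
# rod
    q=((p.min(2)>110)&(W[...,2]>3)&(W[...,2]<16)&(abs(W[...,0]-432)<50)&(abs(W[...,1]-5)<130)).astype(np.uint8)
    if q.sum()<50: continue
    k,l,st,ce=cv2.connectedComponentsWithStats(q); i=1+np.argmax(st[1:,4]); w=ray(np.argwhere(l==i)[:,::-1],c,8)
    print('rod',norm(cv2.minAreaRect(w.astype(np.float32))),'ymin/max',w[:,1].min(),w[:,1].max())
    s=w[(w[:,1]>-55)]; f=cv2.fitLine(s.astype(np.float32),cv2.DIST_L2,0,.01,.01).ravel(); print('shaft',f.round(3))
print(sensors.observe()["tool_pos"].round(1))
E
```

```text
wrist [595.9  -6.3  91.9  56.   12.4] 97.88258084853157 [-1.0000e-03 -1.0000e-03  9.7868e+01]
rod [429.4   5.5 165.   37.1   2.2] ymin/max -77.39216550717627 87.98909536014833
shaft [ 3.3000e-02 -9.9900e-01  4.2965e+02  2.0757e+01]
scene [600.2  -2.9  92.7  64.7  12.3] 98.14241302120593 [-1.5000e-02  4.0000e-03  9.8018e+01]
rod [430.5  68.1  44.5  11.6   1.2] ymin/max 45.7768492519818 90.24421993398104
shaft [ 1.60000e-02 -1.00000e+00  4.30396e+02  6.86490e+01]
[595.6  -6.2 168.7]
```

Emit:
play_rows:
  rows: "-.82 -.18 0 -.325 1;-.82 -.18 0 -.325 1;-.82 -.18 0 -.325 1;-.82 -.18 0 -.325 1;-.82 -.18 -.9 -.325 1;-.82 -.18 -.9 -.325 1;-.82 -.18 -.9 -.325 1;-.82 -.18 -.9 -.325 1;0 0 0 0 1;0 0 0 0 1;0 0 0 0 1"

```text
time: 44.65
tool_pos: [432.9, -42.3, 79.5]
tool_rot: [2.182, 2.26, 0.0]
wrist_force: [0.6, 0.5, 0.3]
opening: 85.7
finger_force: 0.0
```

```bash
python3 - <<'E'
from h import *
W,p,d,c=look()
q=((p.min(2)>110)&(W[...,2]>2)&(W[...,2]<16)&(abs(W[...,0]-432)<35)&(abs(W[...,1]-5)<130)).astype(np.uint8)
k,l,st,ce=cv2.connectedComponentsWithStats(q); i=1+np.argmax(st[1:,4]); w=ray(np.argwhere(l==i)[:,::-1],c,8)
print('y',w[:,1].min(),w[:,1].max())
s=w[(w[:,1]>-55)]; print('shaft',cv2.fitLine(s.astype(np.float32),cv2.DIST_L2,0,.01,.01).ravel().round(3), 'z',np.percentile(W[l==i][:,2],90))
E
```

```text
t 44.65 tcp [432.9 -42.3  79.5] yaw 2.0 open 85.7 F [0.6 0.5 0.3]
[315. 168.] 6613 10.0 [429.    5.6 163.3  34.4   2.1] [427.9   6.2 164.2  34.    2.6]
[593. 205.] 19721 49.7 [558.5 -15.5 118.4  45.   14.9] [571.6 -11.5  88.5  15.5  11.7]
[163. 335.] 1196 129.7 [389.6 -28.4  26.7  10.1 -20.8] [388.3 -36.5  10.9   6.7  39.8]
[473. 335.] 1224 129.7 [474.7 -25.4  26.7   9.9  25.1] [476.6 -33.6  11.1   6.5 -27.5]
y -76.92896850460042 87.828191116243
shaft [ 3.20000e-02 -9.99000e-01  4.28428e+02  2.24440e+01] z 10.383067128696382
```

Emit:
play_rows:
  rows: "-.1 0 -.9 0 1;0 0 -.9 0 1;0 0 -.9 0 1;0 0 -.4 0 1;0 0 0 0 1;0 0 0 0 1;0 0 0 0 0;0 0 0 0 0;0 0 0 0 0;0 0 0 0 0;0 0 0 0 0;0 0 0 0 0"
  newtons: 100

```text
time: 45.7
tool_pos: [429.7, -42.3, 2.0]
tool_rot: [2.182, 2.259, 0.0]
wrist_force: [0.5, -0.2, 0.3]
opening: 12.1
finger_force: 0.4
```

Emit:
play_rows:
  rows: "0 0 0 0 0;0 0 0 0 0;0 0 0 0 0;0 0 .4 0 0;0 0 .9 0 0;0 0 .9 0 0;0 0 .9 0 0;0 0 .9 0 0;0 0 .9 0 0;0 0 .9 0 0;0 0 .9 0 0;0 0 0 0 0"

```text
time: 46.7
tool_pos: [431.1, -42.6, 173.3]
tool_rot: [2.179, 2.256, 0.005]
wrist_force: [0.8, -0.7, -0.2]
opening: 5.1
finger_force: 98.4
```

Emit:
play_rows:
  rows: ".5 -.35 0 .144 0;.915 -.644 0 .288 0;.915 -.644 0 .288 0;.915 -.644 0 .288 0;.915 -.644 0 .288 0;.915 -.644 0 .288 0;.915 -.644 0 .288 0;.915 -.644 0 .288 0;.915 -.644 0 .288 0;.415 -.29 0 .144 0;0 0 0 0 0;0 0 0 0 0"

```text
time: 47.7
tool_pos: [634.8, -186.9, 168.4]
tool_rot: [-1.969, -2.446, 0.001]
wrist_force: [-1.0, -0.2, -1.3]
opening: 5.3
finger_force: 98.5
```

```bash
cat >> h.py <<'E'
def rodpose(thr=110):
    s=sensors.observe(); p,d,c=shot("wrist"); W=cloud(d,c); z=s["tool_pos"][2]; t=s["tool_pos"][:2]
    R=cv2.Rodrigues(np.array(s["tool_rot"]))[0]; yaw=np.arctan2(-R[0,0],R[1,0])
    e=np.array([-np.sin(yaw),np.cos(yaw)]); f=np.array([np.cos(yaw),np.sin(yaw)])
    L=np.stack([(W[...,:2]-t)@e,(W[...,:2]-t)@f],-1)
    q=(p.min(2)>thr)&(d>0)&(abs(L[...,1])<12)&(L[...,0]>15)&(L[...,0]<145)&(abs(W[...,2]-z-6)<18)
    w=np.c_[L[q],W[q][:,2]-z]; C=np.array([596.,-6.3]); a=np.radians(12.35); ex=np.array([-np.sin(a),np.cos(a)]); ey=-np.array([np.cos(a),np.sin(a)])
    print('tcp',s["tool_pos"].round(1),'yaw',np.degrees(yaw).round(2),'grip',s["opening"].round(1),s["finger_force"],'F',s["wrist_force"].round(1),'tcp in carrier',((t-C)@ex).round(1),((t-C)@ey).round(1))
    if len(w)<30: print('no rod',len(w)); return p
    b=[(w[(abs(w[:,0]-x)<6)]) for x in (25,60,95,118)]
    for x,k in zip((25,60,95,118),b):
        if len(k)>5: print(' at',x,'lateral',((k[:,1].min()+k[:,1].max())/2).round(1),'top z-tcp',np.percentile(k[:,2],85).round(1))
    print(' tip reach',w[:,0].max().round(1))
    return p
E
python3 - <<'E'
from h import *
p=rodpose(); cv2.imwrite("pics/w5.png",p[:,:,::-1])
E
```

```text
Traceback (most recent call last):
  File "h.py", line 77, in rodpose
    print('tcp',s["tool_pos"].round(1),'yaw',np.degrees(yaw).round(2),'grip',s["opening"].round(1),s["finger_force"],'F',s["wrist_force"].round(1),'tcp in carrier',((t-C)@ex).round(1),((t-C)@ey).round(1))
                                                                             ^^^^^^^^^^^^^^^^^^
AttributeError: 'float' object has no attribute 'round'
```

```bash
sed -i 's/s\["opening"\].round(1)/round(s["opening"],1)/' h.py
python3 - <<'E'
from h import *
p=rodpose(); cv2.imwrite("pics/w5.png",p[:,:,::-1])
E
```

```text
tcp [ 634.6 -186.5  168.7] yaw 12.34 grip 5.6 98.54576826095581 F [-0.3  0.3 -0.4] tcp in carrier -184.3 0.9
 at 25 lateral -0.0 top z-tcp 7.5
 at 60 lateral -0.1 top z-tcp 7.4
 at 95 lateral 0.1 top z-tcp 7.4
 tip reach 108.7
```

View pics/w5.png

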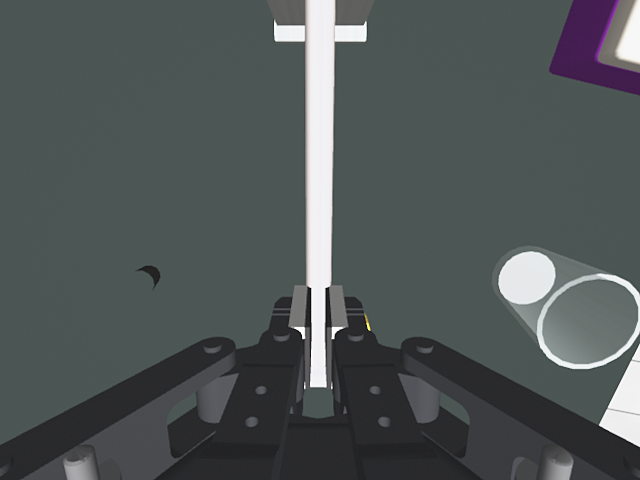

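The picture shows the rod straight and level in the grip, heading for the eyelet at (320,30). I'll lower to the eyelet height.

Emit:
play_rows:
  rows: ".04 .01 -.5 0 0;0 0 -.8 0 0;0 0 -.7 0 0;0 0 -.45 0 0;0 0 -.18 0 0;0 0 0 0 0;0 0 0 0 0;0 0 0 0 0"

```text
time: 48.47
tool_pos: [637.0, -186.9, 104.6]
tool_rot: [1.969, 2.446, 0.001]
wrist_force: [-0.1, 0.7, 0.2]
opening: 5.1
finger_force: 98.5
```

```bash
python3 - <<'E'
from h import *
p=rodpose()
for n in ("side","scene"):
    p,d,c=shot(n); W=cloud(d,c); C=np.array([596.,-6.3]); a=np.radians(12.35); ex=np.array([-np.sin(a),np.cos(a)]); ey=-np.array([np.cos(a),np.sin(a)])
    L=np.stack([(W[...,:2]-C)@ex,(W[...,:2]-C)@ey],-1)
    q=(d>0)&(p.min(2)>90)&(abs(W[...,2]-107)<12)&(abs(L[...,1])<15)&(L[...,0]>-150)&(L[...,0]<-46)
    l=L[q]; print(n,len(l), l[:,0].max().round(1) if len(l) else '', np.median(l[:,1]).round(1), np.percentile(W[q][:,2],90).round(1))
E
```

```text
tcp [ 637.  -186.9  104.6] yaw 12.36 grip 5.1 98.54573965072632 F [-0.1  0.7  0.2] tcp in carrier -185.2 -1.4
 at 25 lateral -0.0 top z-tcp 7.5
 at 60 lateral -0.1 top z-tcp 7.3
 at 95 lateral 0.2 top z-tcp 7.2
 tip reach 108.9
side 205 -51.5 -0.0 114.1
scene 315 -52.7 -5.6 112.4
```

Emit:
play_rows:
  rows: "-.055 -.012 -.06 0 0;0 0 0 0 0;-.069 .313 0 0 0;-.069 .313 0 0 0;-.069 .313 0 0 0;-.069 .313 0 0 0;-.069 .313 0 0 0;0 0 0 0 0;0 0 0 0 0"

```text
time: 49.37
tool_pos: [626.5, -147.4, 102.2]
tool_rot: [1.968, 2.448, -0.0]
wrist_force: [0.6, 1.1, -1.8]
opening: 5.4
finger_force: 98.5
```

```bash
python3 - <<'E'
from h import *
p=rodpose(); 
E
```

```text
tcp [ 626.5 -147.4  102.2] yaw 12.41 grip 5.4 98.54594707489014 F [ 0.6  1.1 -1.8] tcp in carrier -144.4 0.4
 at 25 lateral -0.0 top z-tcp 7.5
 at 60 lateral -0.0 top z-tcp 7.4
 at 95 lateral -0.0 top z-tcp 7.5
 tip reach 107.4
```

Emit:
play_rows:
  rows: "-.07 .376 .03 0 0;-.0825 .376 0 0 0;-.0825 .376 0 0 0;-.0825 .376 0 0 0;-.0825 .376 0 0 0;-.0825 .376 0 0 0;-.0825 .376 0 0 0;-.0825 .376 0 0 0;0 0 0 0 0;0 0 0 0 0"

```text
time: 50.25
tool_pos: [610.3, -72.3, 102.9]
tool_rot: [1.968, 2.448, -0.0]
wrist_force: [1.1, -0.2, -1.2]
opening: 5.0
finger_force: 98.5
```

```bash
cat > rodchk.py <<'E'
from h import *
for n in ("side","scene"):
    p,d,c=shot(n); W=cloud(d,c); C=np.array([596.,-6.3]); a=np.radians(12.35); ex=np.array([-np.sin(a),np.cos(a)]); ey=-np.array([np.cos(a),np.sin(a)])
    L=np.stack([(W[...,:2]-C)@ex,(W[...,:2]-C)@ey],-1)
    q=(d>0)&(p.min(2)>90)&(abs(W[...,2]-107)<12)&(abs(L[...,1])<15)&(abs(L[...,0])<110)
    for s in (q&(L[...,0]>46),q&(L[...,0]<-60),q&(abs(L[...,0])<28)&(W[...,2]>102)):
        l=L[s]; print(n,len(l), (l.min(0).round(1),l.max(0).round(1),np.percentile(W[s][:,2],85).round(1)) if len(l) else '')
    cv2.imwrite(f"pics/{n}_{int(sensors.observe()['time']*10)}.png",cv2.resize(p[180:300,240:400,::-1],(800,600)))
E
python3 - <<'E'
from h import *
p=rodpose(); import rodchk
E
```

```text
tcp [610.3 -72.3 102.9] yaw 12.4 grip 5.0 98.54621887207031 F [ 1.1 -0.2 -1.2] tcp in carrier -67.5 0.2
 at 25 lateral 0.0 top z-tcp 18.1
 at 60 lateral 0.0 top z-tcp 6.9
 at 95 lateral 0.0 top z-tcp 6.8
 tip reach 110.6
side 52 (array([47.5, -3.7]), array([64.4,  5.5]), np.float64(111.2))
side 27 (array([-101.6,   -9.2]), array([-60.1,  14.9]), np.float64(113.0))
side 141 (array([-27.7,  -8.9]), array([27.5, 13.1]), np.float64(111.5))
scene 46 (array([ 46.1, -13.5]), array([64.7,  1. ]), np.float64(110.1))
scene 130 (array([-99.3, -14.4]), array([-60.9,  14.4]), np.float64(112.1))
scene 170 (array([-27.7, -10.1]), array([28. ,  2.9]), np.float64(110.1))
```

Emit:
play_rows:
  rows: "0 0 -.09 0 0;0 0 0 0 0;0 0 0 0 0;0 0 0 0 .4;0 0 0 0 .6;0 0 0 0 .8;0 0 0 0 .8;0 0 .3 0 .8;0 0 .9 0 .8;0 0 1 0 .8;0 0 1 0 .8;0 0 1 0 .8"

```text
time: 51.4
tool_pos: [610.2, -72.7, 207.4]
tool_rot: [1.969, 2.447, 0.0]
wrist_force: [0.3, -0.3, -0.0]
opening: 68.3
finger_force: 0.0
```

Emit:
play_rows:
  rows: "-.9 -.4 .4 0 1;-1 -.6 .4 0 1;-1 -.6 0 0 1;-1 -.6 0 0 1;-1 -.6 0 0 1;-.5 -.3 0 0 1;0 0 0 0 1;0 0 0 0 1"

```text
time: 52.07
tool_pos: [475.7, -150.5, 226.2]
tool_rot: [1.97, 2.446, 0.001]
wrist_force: [-0.6, -0.5, 0.1]
opening: 85.3
finger_force: 0.0
```

```bash
python3 - <<'E'
import rodchk
from h import *
W,p,d,c=look("scene")
E
ls pics
```

```text
side 52 (array([46.3, -3.8]), array([63.5,  6.1]), np.float64(115.7))
side 150 (array([-104.4,  -14.8]), array([-60.1,  14.9]), np.float64(104.7))
side 126 (array([-27.8,  -8.7]), array([27.9, 14. ]), np.float64(112.2))
scene 45 (array([48. , -8.5]), array([63.4,  1.9]), np.float64(114.9))
scene 151 (array([-99.8, -14.9]), array([-60.1,  14.9]), np.float64(104.3))
scene 169 (array([-27.8,  -8.7]), array([27.5,  5.3]), np.float64(111.2))
t 52.17 tcp [ 476.3 -149.9  225.8] yaw 12.38 open 85.4 F [-0.3  0.2 -0.5]
[535. 159.] 724 110.7 [368.2 449.2 265.7  29.1  69.5] [308.  471.3  43.1  10.5 -57.8]
[314. 242.] 3775 99.0 [652.5  -9.9 198.  171.  -77.2] [604.4 -31.4 147.8  63.9  14.5]
[139. 258.] 158 18.2 [ 609.7 -332.6   38.3   27.3  -74.1] [ 599.5 -337.2   22.6   13.3   13. ]
[582. 297.] 2943 50.7 [728.4 440.2 159.   97.7  69.9] [699.9 450.5 106.5  92.   73.2]
[ 50. 284.] 1345 81.1 [ 769.7 -433.    89.2   89.    14.4] [ 765.3 -433.9   89.5   88.7   13.4]
[470. 284.] 646 15.0 [667.5 270.8  67.9  56.4 -88.7] [661.7 271.2  55.3  54.8 -86.7]
[186. 308.] 727 79.2 [ 807.7 -192.7   66.2   47.4  -62.7] [ 791.7 -199.2   46.1   15.     1.5]
[329. 303.] 829 75.9 [793.2  21.5 128.4  33.8   3.3] [ 7.884e+02  2.230e+01  1.264e+02  2.400e+01 -6.000e-01]
s1.png
s1c.png
scene0.npy
scene0.png
scene_504.png
scene_521.png
side0.npy
side0.png
side_503.png
side_521.png
w1.png
w2.png
w3.png
w4.png
w5.png
wrist0.npy
wrist0.png
```

View pics/side_521.png

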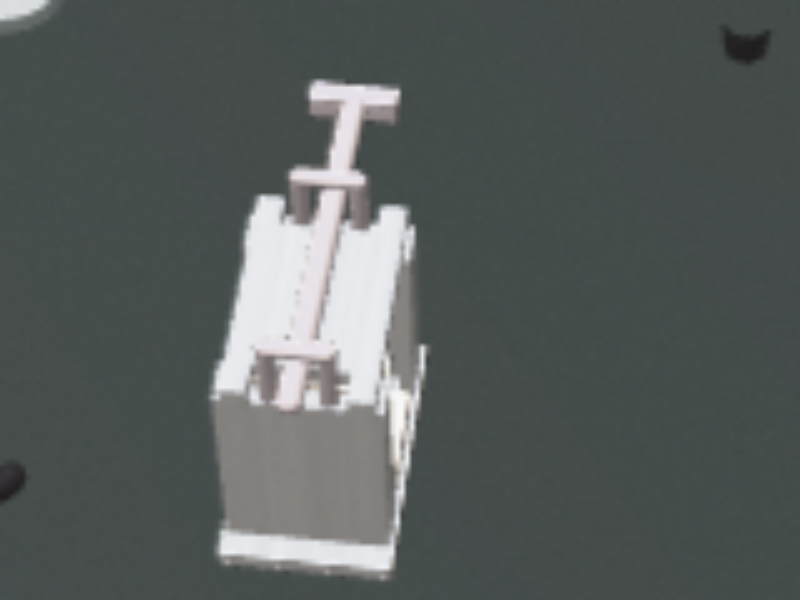

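```bash
python3 - <<'E'
from h import *
C=np.array([596.,-6.3]); a=np.radians(12.35); ex=np.array([-np.sin(a),np.cos(a)]); ey=-np.array([np.cos(a),np.sin(a)])
for n in ("side","scene"):
    p,d,c=shot(n); W=cloud(d,c); L=np.stack([(W[...,:2]-C)@ex,(W[...,:2]-C)@ey],-1)
    for x in (-95,-75,-60,-20,0,20,52,60):
        s=(d>0)&(p.min(2)>90)&(W[...,2]>80)&(abs(L[...,1])<12)&(abs(L[...,0]-x)<4)
        if s.sum()>5: print(n,x,s.sum(),np.percentile(W[s][:,2],[50,90]).round(1))
    q=(p.min(2)>90)&(abs(W[...,2]-98)<2.5)&(abs(L[...,1])<29)&(abs(L[...,1])>8)&(abs(L[...,0])<48); w=W[q]
    print('cover',np.median(w[:,2]).round(1),L[q].min(0).round(1),L[q].max(0).round(1))
E
```

```text
side -95 49 [101.4 104.8]
side -75 13 [104.2 106.7]
side -60 15 [105.8 107.7]
side -20 44 [ 99.8 109.4]
side 0 47 [100.1 111. ]
side 20 34 [107.6 113.5]
side 52 20 [114.8 117. ]
side 60 25 [114.  115.5]
cover 98.4 [-47.9 -27.6] [47.7 28.8]
scene -95 34 [102.  103.4]
scene -75 27 [101.9 104.6]
scene -60 25 [103.3 106. ]
scene -20 38 [103.7 108.7]
scene 0 43 [105.8 110.4]
scene 20 46 [105.8 111.9]
scene 52 22 [113.7 115.8]
scene 60 23 [112.8 114.9]
cover 98.1 [-43.4 -28.9] [47.7 28.9]
```

The picture shows the rod through both eyelets, with its tip past the near one at (290,395) and the cross-bar at (355,98). The rod tilts about 0.08 rad. The tip is at x ≈ +63 mm, with its axis near z 110. The neck axis is near z 98. All of these are within limits, so I'm handing the job in.

```bash
python3 -c "
from plant import job
print(job.close_job())"
```

```text
the job is handed in; nothing more can be done
None
```

I packed and covered the carrier, pushed the T-rod through both eyelets and handed the job in; the rod rests at a slight tilt (about 0.08 rad, limit 0.15), and the hand-in call returned no verdict.

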